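# Load the stopped transfer rail with sample carriers

## Robot

A 6-joint arm with a two-finger parallel gripper is mounted at the origin on a cart in front of the work surface, level with it; the furniture and walls round the work are solid. World frame = base frame: x ahead of the robot, y to its left, z up, the work surface at z = 0. Lengths are in m, angles in rad, forces in N, time in s.
With the tool pointing down it reaches from about 0.35 to 0.975 m from the base axis. Payload 4.9 kg.
Tool frame: the origin (TCP) lies at the very end of the fingers, on their centre line; the grasp point (between the pads) lies 19 mm behind it (ctrl.grasp_offset is the distance from the TCP to the grasp point, in m); y points along the fingers, z is the direction in which the jaws open and shut, and the axes are right-handed (so a half turn about y gives the same grasp; the last joint's range is limited). The gripper opens to 85 mm and grips with 20 to 120 N. Pads are 22 mm wide; open, the fingers measure 114 mm over their backs; the gripper's body (76 mm by 85 mm) begins 54 mm behind the grasp point. The pads swing forward as they close: fully open they stand 13 mm farther back than shut.
Start: joints at [-0.119, 0.053, 1.613, -0, 1.476, -0.119], TCP at [0.625, 0, 0.231] pointing down, gripper open.
Joint ranges: [-3.01, 3.01], [-1.01, 2.22], [0.06, 2.58], [-1.02, 4.17], [0.09, 2.62], [-3.14, 3.14]. Speed limits (rad/s): [2.57, 2.57, 3.14, 3.14, 3.14, 3.14].

## Interface

Orientations are given as a rotation vector (axis times angle).
In Python, from station import ctrl, eyes, finish_job, find_in, regions_of, pinpoint gives the robot as it stands.
- The arm moves only by the tool play_rows, never from a script. Its argument "moves" is a list of rows, each an object of numbers: "x", "y", "z": the shift along the world's x, y, z in cm; "turn": the turn about the world's z in degrees; "jaw": the finger opening in cm, from 0 to 8.54. A call has 1 to 8 rows; each row shifts and turns the commanded pose from where the row before left it; what a row does not reach is not made up. A row lasts 1/12 s, in which the tool goes at most 41.7 mm and 7.16 degrees, less where a joint would pass 70% of its speed; a pose out of reach is approached as far as the arm can. A call is refused whole if a number of a shift passes 4.17 or a number of a turn 7.16, either way. A call with a gripper value outside its range is refused whole. The fingers move at their own pace and stop on an object; "squeeze" is the grip in N (left out, the last holds). Time passes only in rows, so rows that do not move let the fingers close. It gives the time, the measured TCP pose, the force and the opening at its end, in the units of the state.
- ctrl.get_obs(): the state, without advancing time (a new reading comes with each control period).
- eyes.get_image(name): name is "scene" or "side" or "wrist"; returns a dict with "img" (420x560x3 uint8, red, green, blue), "camera_matrix" (3x3 intrinsics, pixels), "D" ([k1, k2, p1, p2, k3] as OpenCV has them; the pictures are not rectified), "cam_to_world" (4x4, takes a point from camera to world coordinates). Camera axes: x right, y up, looking along -z (the intrinsics and any distortion apply to the point x, -y, -z); pixel columns grow to the right and rows downward; lengths in m; the calibration is good to about 2 mm. A picture is of the moment at which its call begins. There is no depth.
- finish_job(): hands the job in, once; it reports no verdict.
Trained networks look in the newest picture that a camera, given by its name, has taken for a name from the list of things; names that differ only in an ending like _2 or _b are one class to them, and where a whole thing is asked for, a point or a joint stands for the part that bears it (a point fixed in the world has none). Each returns a list of dicts, best first, with "score" (0 to 1); they miss things now and then, are a little off and sometimes report something else, mostly with a low value. They report only what shows in the picture. A call takes as long as a camera call. They do not tell look-alikes from the thing itself.
- find_in(camera, query): "point" ([column, row] in pixels, amid what is visible of it).
- regions_of(camera, query): "pixels" (420x560 bool, what is visible of it) and "point" ([column, row] in pixels, amid what is visible of it).
- pinpoint(camera, query): "point" ([column, row] in pixels: a listed point, or the origin of a listed thing).
The state is a dict: "t": time; "q": joint angles; "dq": joint speeds; "effort": joint torques, N m; "tool_pos": TCP position; "tool_rot": TCP orientation; "contact_force": force on the tool from outside, world axes, zero at the start; "wrist_torque": the same for the moment, N m; "opening": finger opening in m.
Only numpy, scipy, OpenCV 4.12 (cv2) and the standard library are available. Lean on these libraries where they do the work, as an engineer would, in place of code of your own. Each camera call takes 0.05 s, during which the arm holds its last target.

## Task

Press the red mushroom stop button down until it stays latched, then hook every sample carrier that is on the worktop onto a plain part of the transfer rail (the aluminium strap on the robot's side, the lip behind the bar) and slide it along the bar until its hook is on the green section, without lifting it off the bar there. When all the carriers hang straight and still side by side with their hooks on the green, turn the mushroom head clockwise so that it springs up again, and leave everything free. Do not knock over or push away the bottles and the beaker behind the rail.

Things in the scene. Friction and masses are not known exactly. Their poses are not given: they have to be found in the camera images.
- carrier_0_hook (a point): blue sample carrier (may be absent), 0.215 kg, standing upright: seat of its roof-shaped hook, where the bar's top lies once hung; on the centre line, 122 mm above the foot's underside. An aluminium strap, 22 mm wide, rises on the -x side and bends over to a lip on the +x side, its lower end 22 mm below this point. Inner faces of strap and lip 15, outer 21 mm from the centre line. x away from the robot within 0.4 rad, z up.
- carrier_0_grip (a point): centre of the ribbed blue grip block on top of the same carrier's hook, 24 mm above the hook point, 146 mm above the foot's underside; same axes (y along the rail once hung). The block is 22 x 22 mm and 40 mm high. Below the hook, a weighted round blue foot, 66 mm wide and 12 mm high, centred under this point, carries a fixed vial 30 mm wide up to 62 mm above the foot's underside. Centre of mass nearly under this point.
- carrier_1_hook (a point): orange sample carrier (may be absent), 0.215 kg, standing upright: seat of its roof-shaped hook, where the bar's top lies once hung; on the centre line, 122 mm above the foot's underside. An aluminium strap, 22 mm wide, rises on the -x side and bends over to a lip on the +x side, its lower end 22 mm below this point. Inner faces of strap and lip 15, outer 21 mm from the centre line. x away from the robot within 0.4 rad, z up.
- carrier_1_grip (a point): centre of the ribbed orange grip block on top of the same carrier's hook, 24 mm above the hook point, 146 mm above the foot's underside; same axes (y along the rail once hung). The block is 22 x 22 mm and 40 mm high. Below the hook, a weighted round orange foot, 66 mm wide and 12 mm high, centred under this point, carries a fixed vial 30 mm wide up to 62 mm above the foot's underside. Centre of mass nearly under this point.
- carrier_2_hook (a point): white sample carrier (may be absent), 0.215 kg, standing upright: seat of its roof-shaped hook, where the bar's top lies once hung; on the centre line, 122 mm above the foot's underside. An aluminium strap, 22 mm wide, rises on the -x side and bends over to a lip on the +x side, its lower end 22 mm below this point. Inner faces of strap and lip 15, outer 21 mm from the centre line. x away from the robot within 0.4 rad, z up.
- carrier_2_grip (a point): centre of the ribbed white grip block on top of the same carrier's hook, 24 mm above the hook point, 146 mm above the foot's underside; same axes (y along the rail once hung). The block is 22 x 22 mm and 40 mm high. Below the hook, a weighted round white foot, 66 mm wide and 12 mm high, centred under this point, carries a fixed vial 30 mm wide up to 62 mm above the foot's underside. Centre of mass nearly under this point.
- rail_mid (a point): middle of the fixed transfer rail, on top of the bar: round steel bar 14 mm thick along this frame's y, its top 170 mm above the worktop, ending at posts 210 mm to either side (18 mm thick, feet 50 x 50 mm, black collars 26 mm), so 197 mm of open bar on each side. x points away from the robot, within 0.1 rad. A hung carrier's foot is 48 mm above the worktop.
- rail_mark (a point): middle of the green section of the rail, on top of the bar; same axes as rail_mid. The green covers 100 mm to either side along y; it is paint only, flush with the bar. It lies up to 70 mm from the rail's middle, so the plain part beyond it is longer on one side.
- stop_top (a point): centre of the top of the red mushroom head (40 mm wide, 23 mm high, ribbed upright sides 4 to 17 mm above its underside) on a yellow box 76 x 76 mm, 58 mm high, with a black collar 48 mm wide up to 64 mm. Standing out, its top is 118 mm above the worktop, about 12 mm lower when latched. It turns about the vertical through this point.
- stop_press (a joint): how far the mushroom head is pushed down, m: 0 standing out; it latches once pushed past about 0.012; end stop 0.0145. A spring pushes it up with 3 to 7 N; pressing it past the catch takes about 5 to 8 N, for a moment up to 14 N (press firmly, stop at about 18 N). Once past that it stays down by itself until the head is turned.
- stop_knob (a joint): turn of the mushroom head, rad, positive clockwise seen from above; 0 at rest, end stop at 1.0. A weak spring (0.02 N m per rad) turns it back. When the latched head is turned clockwise past about 0.6 it is freed and springs up as soon as nothing holds it down; a turn of about 0.85 is sure.
- reagent_0: brown reagent bottle with a white cap, 56 mm wide, 118 mm high, a bystander behind the rail, loose; origin at the centre of its underside, z up.
- reagent_1: brown reagent bottle with a black cap, 56 mm wide, 118 mm high, a bystander behind the rail, loose; origin at the centre of its underside, z up.
- beaker_pan: empty clear beaker, 52 x 58 mm, 67 mm high, a bystander behind the rail, loose; origin at the centre of its underside, z up.
Mind the look-alikes: they are no part of the job. What is shaped like the part that bears stop_top but turquoise is not meant.

How it is judged:
On the way, in this order (a step that is already met when the one before it is completed fails the run):
1. the stop button is latched down by itself, the fingers touching nothing, with all carriers still off the rail (value of joint stop_press above 0.007 m and contact force between the fingers and anything else below 0.3 N and height (world z) of each of carrier_0_hook, carrier_1_hook, carrier_2_hook below 0.15 m), for 0.3 s.
2. all carriers hang on the green section while the button is latched down (value of joint stop_press above 0.007 m and x of carrier_0_hook in the frame of rail_mark between -0.012 and 0.012 m and y of carrier_0_hook in the frame of rail_mark between -0.1 and 0.1 m and z of carrier_0_hook in the frame of rail_mark between -0.008 and 0.008 m and angle between each of carrier_0_hook, carrier_1_hook, carrier_2_hook's own z axis and vertical below 0.2 rad and x of carrier_1_hook in the frame of rail_mark between -0.012 and 0.012 m and y of carrier_1_hook in the frame of rail_mark between -0.1 and 0.1 m and z of carrier_1_hook in the frame of rail_mark between -0.008 and 0.008 m and x of carrier_2_hook in the frame of rail_mark between -0.012 and 0.012 m and y of carrier_2_hook in the frame of rail_mark between -0.1 and 0.1 m and z of carrier_2_hook in the frame of rail_mark between -0.008 and 0.008 m), for 0.3 s.
3. the stop button has been reset and stands out (value of joint stop_press below 0.002 m), for 0.3 s.
At the end, for the whole second after the job is handed in: Button standing out (within 2 mm), head turned back (within 0.15 rad); every carrier present released and hanging upright (0.2 rad), its hook's inside top within 8 mm of the bar's top in height, 12 mm across the bar and 100 mm along it from the middle of the green (value of joint stop_press below 0.002 m and value of joint stop_knob below 0.15 rad and x of carrier_0_hook in the frame of rail_mark between -0.012 and 0.012 m and y of carrier_0_hook in the frame of rail_mark between -0.1 and 0.1 m and z of carrier_0_hook in the frame of rail_mark between -0.008 and 0.008 m and angle between each of carrier_0_hook, carrier_1_hook, carrier_2_hook's own z axis and vertical below 0.2 rad and x of carrier_1_hook in the frame of rail_mark between -0.012 and 0.012 m and y of carrier_1_hook in the frame of rail_mark between -0.1 and 0.1 m and z of carrier_1_hook in the frame of rail_mark between -0.008 and 0.008 m and x of carrier_2_hook in the frame of rail_mark between -0.012 and 0.012 m and y of carrier_2_hook in the frame of rail_mark between -0.1 and 0.1 m and z of carrier_2_hook in the frame of rail_mark between -0.008 and 0.008 m); the robot touches nothing.
It fails at once if a carrier was lifted off the bar, or lowered onto it, at the green section (12 to 45 mm above the bar within 90 mm of the middle of the green) ((x of carrier_0_hook in the frame of rail_mark between -0.03 and 0.03 m and y of carrier_0_hook in the frame of rail_mark between -0.09 and 0.09 m and z of carrier_0_hook in the frame of rail_mark between 0.012 and 0.045 m) or (x of carrier_1_hook in the frame of rail_mark between -0.03 and 0.03 m and y of carrier_1_hook in the frame of rail_mark between -0.09 and 0.09 m and z of carrier_1_hook in the frame of rail_mark between 0.012 and 0.045 m) or (x of carrier_2_hook in the frame of rail_mark between -0.03 and 0.03 m and y of carrier_2_hook in the frame of rail_mark between -0.09 and 0.09 m and z of carrier_2_hook in the frame of rail_mark between 0.012 and 0.045 m)).
It fails at once if a bottle or the beaker was moved more than 50 mm or knocked over (distance of any of reagent_0, reagent_1, beaker_pan from where it was at the start of the episode above 0.05 m or angle between any of reagent_0, reagent_1, beaker_pan's own z axis and vertical above 0.5 rad).
Of carrier_0, carrier_1, carrier_2 only 2 to 3 are there at a start; the rules pass over those that are not, and their reading is None.
At some moment in a run one of carrier_0, carrier_1, carrier_2 may be knocked a few centimetres aside while the robot is not near it.
It also fails if it takes over 210 s, if anything falls off the work surface, if the arm or the gripper's body presses on something with over 40 N, if the wrist force passes 120 N, or if a joint passes its speed limit or range.

## Working session

There is one attempt and no reset: what is moved stays moved. The work goes in short steps, Python scripts to look and compute and a tool call to move; the robot and the scene stay as the last step left them, time stands still between calls to the robot, and variables do not carry over. Pictures are saved under pics/ and viewed, and the job is handed in when it is done.

Besides the shell and the picture viewer there is one more tool, called as name([rows], argument=value, ...), one row to a line, values as JSON. play_rows: Moves the arm, as the interface text tells. Its arguments: {"type":"object","properties":{"moves":{"type":"array"},"squeeze":{"type":"number"}},"required":["moves"]}

```bash
ls; mkdir -p pics; python3 - <<'E'
from station import ctrl, eyes, finish_job, find_in, regions_of, pinpoint
import cv2
o=ctrl.get_obs(); print(o)
for n in ("scene","side","wrist"):
    im=eyes.get_image(n); cv2.imwrite(f"pics/{n}0.png",im["img"][:,:,::-1]); print(n,im["camera_matrix"].tolist(),im["D"],im["cam_to_world"].round(3).tolist())
E
```

```text
pics
{'t': 0.0, 'q': array([-1.18999325e-01,  5.33687852e-02,  1.61428913e+00,  2.51166827e-05,
        1.47602696e+00, -1.19020293e-01]), 'dq': array([ 0.00053757,  0.00082703,  0.00056327,  0.00015274, -0.00022277,
       -0.00020005]), 'effort': array([ 2.70554956e-04, -3.93670499e+01, -3.70175600e+01, -1.62778279e-04,
        6.93513779e-03, -6.06393527e-06]), 'tool_pos': array([6.24372298e-01, 8.29270831e-05, 2.30058549e-01]), 'tool_rot': array([-1.21053453,  1.21084253, -1.20800315]), 'contact_force': array([-0.67183103, -0.38913567, -0.63181306]), 'wrist_torque': array([ 0.04188333, -0.02252374, -0.04254545]), 'opening': 0.08524678254528774}
scene [[545.5248061471907, 0.0, 264.0960413853936], [0.0, 545.5248061471907, 218.63083529938922], [0.0, 0.0, 1.0]] [0.07271451 0.         0.         0.         0.        ] [[0.717, 0.352, -0.602, -0.255], [-0.697, 0.34, -0.632, -0.846], [-0.017, 0.872, 0.489, 0.805], [0.0, 0.0, 0.0, 1.0]]
side [[508.40829102643784, 0.0, 281.78602665363076], [0.0, 508.40829102643784, 211.57904895980397], [0.0, 0.0, 1.0]] [-0.09649299  0.          0.          0.          0.        ] [[0.906, 0.185, -0.381, -0.006], [-0.423, 0.395, -0.815, -1.225], [-0.0, 0.9, 0.436, 0.784], [0.0, 0.0, 0.0, 1.0]]
wrist [[377.54242364840496, 0.0, 281.94935312937946], [0.0, 377.54242364840496, 210.1063187831342], [0.0, 0.0, 1.0]] [-0.02726804  0.          0.          0.          0.        ] [[1.0, -0.001, 0.003, 0.624], [0.0, 0.962, 0.272, 0.071], [-0.003, -0.272, 0.962, 0.372], [0.0, 0.0, 0.0, 1.0]]
```

View images.

View pics/scene0.png

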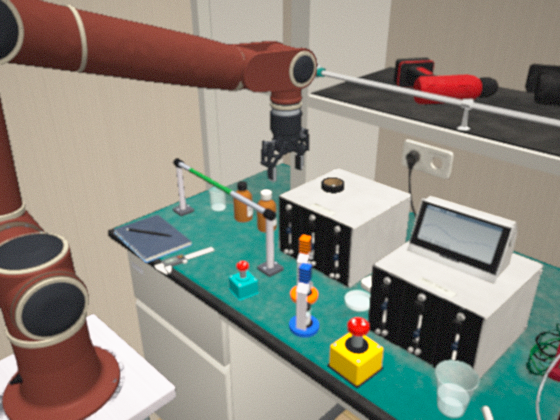

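View pics/side0.png

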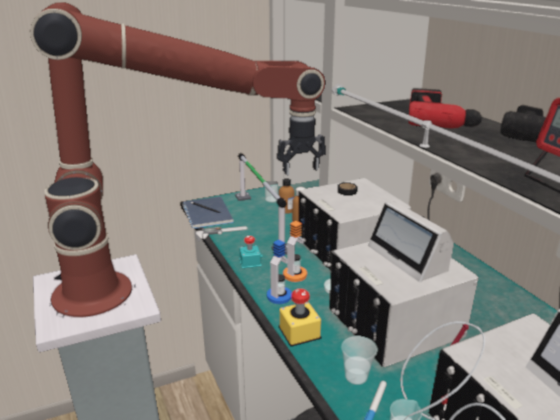

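View pics/wrist0.png

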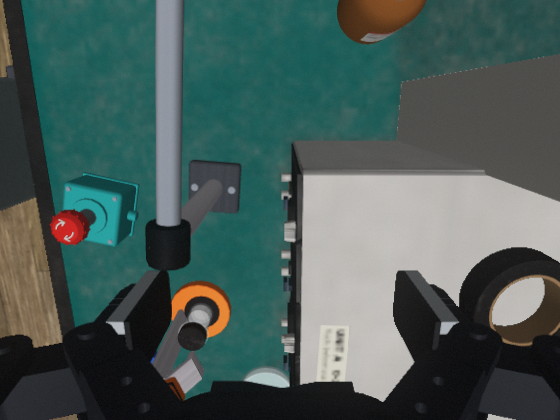

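```bash
cat > h.py <<'E'
from station import ctrl, eyes, finish_job, find_in, regions_of, pinpoint
import cv2, numpy as np
from scipy.spatial.transform import Rotation as R
CAM={}
def shot(n,save=None):
    im=eyes.get_image(n); CAM[n]=im
    if save: cv2.imwrite(f"pics/{save}.png",im["img"][:,:,::-1])
    return im
def ray(n,p):
    im=CAM[n]; u=cv2.undistortPoints(np.array([[p]],float),im["camera_matrix"],im["D"])[0,0]
    T=im["cam_to_world"]; d=T[:3,:3]@np.array([u[0],-u[1],-1]); return T[:3,3],d/np.linalg.norm(d)
def atz(n,p,z):
    o,d=ray(n,p); return o+d*(z-o[2])/d[2]
def tri(obs):
    A=np.zeros((3,3));b=np.zeros(3);rs=[ray(n,p) for n,p in obs]
    for o,d in rs:
        M=np.eye(3)-np.outer(d,d);A+=M;b+=M@o
    X=np.linalg.solve(A,b); return X,[np.linalg.norm(np.cross(X-o,d)) for o,d in rs]
def proj(n,X):
    im=CAM[n];T=im["cam_to_world"];c=T[:3,:3].T@(np.array(X)-T[:3,3]);c=c*[1,-1,-1]
    return cv2.projectPoints(c.reshape(1,1,3),np.zeros(3),np.zeros(3),im["camera_matrix"],im["D"])[0].ravel()
def st():
    o=ctrl.get_obs(); r=R.from_rotvec(o["tool_rot"]).as_matrix()
    print("t %.2f"%o["t"],"tcp",o["tool_pos"].round(4),"jawdir",r[:,2].round(3),"ydir",r[:,1].round(3),"F",o["contact_force"].round(2),"op %.4f"%o["opening"],"q",o["q"].round(2)); return o
def crop(n,c,w,name,s=6):
    x,y=map(int,c); im=CAM[n]["img"]; x0=max(0,x-w);y0=max(0,y-w);k=im[y0:y+w,x0:x+w]
    cv2.imwrite(f"pics/{name}.png",cv2.resize(k[:,:,::-1],None,fx=s,fy=s,interpolation=cv2.INTER_CUBIC))
E
python3 - <<'E'
from h import *
st()
for n in ("scene","side","wrist"): shot(n)
for q in ["carrier_0_hook","carrier_0_grip","carrier_1_hook","carrier_1_grip","carrier_2_hook","carrier_2_grip","rail_mid","rail_mark","stop_top","reagent_0","reagent_1","beaker_pan"]:
    for n in ("scene","side","wrist"):
        l=pinpoint(n,q); 
        print(q,n,[(np.round(a["point"],1).tolist(),round(float(a["score"]),2)) for a in l[:4]])
E
```

```text
t 0.15 tcp [6.245e-01 1.000e-04 2.304e-01] jawdir [ 1.     0.    -0.002] ydir [-0.002  0.    -1.   ] F [0.34 0.11 0.1 ] op 0.0849 q [-0.12  0.05  1.61  0.    1.48 -0.12]
carrier_0_hook scene [([306.7, 283.6], 0.88)]
carrier_0_hook side [([279.1, 257.2], 0.72)]
carrier_0_hook wrist []
carrier_0_grip scene [([304.3, 271.0], 0.82), ([215.6, 203.2], 0.35)]
carrier_0_grip side [([278.6, 246.6], 0.88), ([270.5, 196.8], 0.4)]
carrier_0_grip wrist []
carrier_1_hook scene [([304.2, 252.2], 0.88)]
carrier_1_hook side [([296.9, 237.8], 0.83)]
carrier_1_hook wrist [([169.7, 381.6], 0.81)]
carrier_1_grip scene [([305.9, 243.5], 0.6)]
carrier_1_grip side [([296.9, 228.1], 0.94)]
carrier_1_grip wrist []
carrier_2_hook scene [([265.6, 224.3], 0.71)]
carrier_2_hook side []
carrier_2_hook wrist []
carrier_2_grip scene []
carrier_2_grip side []
carrier_2_grip wrist []
rail_mid scene [([211.2, 181.2], 0.2)]
rail_mid side [([256.2, 171.9], 0.15)]
rail_mid wrist []
rail_mark scene [([210.8, 183.0], 0.77), ([359.5, 319.4], 0.59)]
rail_mark side [([256.8, 172.0], 0.49)]
rail_mark wrist []
stop_top scene [([357.7, 320.4], 0.58), ([240.4, 262.7], 0.57)]
stop_top side [([298.5, 291.5], 0.61), ([249.1, 237.3], 0.45)]
stop_top wrist [([62.7, 226.8], 0.71)]
reagent_0 scene [([243.8, 218.7], 0.95), ([267.6, 227.1], 0.88)]
reagent_0 side [([287.2, 215.3], 0.63)]
reagent_0 wrist [([368.1, 10.9], 0.82)]
reagent_1 scene [([243.8, 218.7], 0.95), ([267.6, 227.1], 0.88)]
reagent_1 side [([287.2, 215.3], 0.63)]
reagent_1 wrist [([368.1, 10.9], 0.82)]
beaker_pan scene [([219.3, 206.6], 0.72)]
beaker_pan side [([280.5, 259.4], 0.6), ([274.9, 201.4], 0.45)]
beaker_pan wrist []
```

```bash
python3 - <<'E'
from h import *
for n in ("scene","side","wrist"): shot(n)
P={"c0hook":[("scene",(306.7,283.6)),("side",(279.1,257.2))],"c0grip":[("scene",(304.3,271)),("side",(278.6,246.6))],
"c1hook":[("scene",(304.2,252.2)),("side",(296.9,237.8))],"c1grip":[("scene",(305.9,243.5)),("side",(296.9,228.1))],
"mark":[("scene",(210.8,183)),("side",(256.8,172))],"stop":[("scene",(357.7,320.4)),("side",(298.5,291.5))],"turq":[("scene",(240.4,262.7)),("side",(249.1,237.3))],
"reag1?":[("scene",(243.8,218.7)),("side",(287.2,215.3))]}
Z={"c0hook":.122,"c0grip":.146,"c1hook":.122,"c1grip":.146,"mark":.17,"stop":.118,"turq":.118,"reag1?":0}
for k,v in P.items():
    X,e=tri(v); print(k,X.round(4),np.round(e,4),[atz(n,p,Z[k])[:2].round(4).tolist() for n,p in v])
crop("scene",(305,280),60,"cs");crop("side",(285,275),60,"cd");crop("scene",(220,190),60,"rs");crop("side",(265,190),60,"rd")
a=np.hstack([cv2.resize(cv2.imread(f"pics/{n}.png"),(390,390)) for n in("cs","cd")]);b=np.hstack([cv2.resize(cv2.imread(f"pics/{n}.png"),(390,390)) for n in("rs","rd")])
cv2.imwrite("pics/m1.png",a);cv2.imwrite("pics/m2.png",b)
E
```

```text
c0hook [ 0.4495 -0.2318  0.1268] [0.0014 0.0014] [[0.4526, -0.2289], [0.4543, -0.2225]]
c0grip [ 0.4534 -0.2209  0.1511] [0.001 0.001] [[0.4574, -0.2171], [0.4582, -0.2113]]
c1hook [ 0.5486 -0.135   0.113 ] [0.0007 0.0007] [[0.5391, -0.1435], [0.5404, -0.1507]]
c1grip [ 0.5418 -0.146   0.1473] [0.0016 0.0016] [[0.541, -0.1465], [0.5449, -0.1411]]
mark [0.5884 0.2501 0.1566] [0.0054 0.0054] [[0.5628, 0.2186], [0.5824, 0.2307]]
stop [ 0.4313 -0.3776  0.1227] [0.0007 0.0007] [[0.4369, -0.3738], [0.4337, -0.3724]]
turq [ 0.4528 -0.0178  0.0767] [0.0011 0.0011] [[0.4114, -0.066], [0.4271, -0.0866]]
reag1? [ 0.7104  0.2597 -0.0229] [0.0059 0.0059] [[0.692, 0.2373], [0.6832, 0.207]]
```

View pics/m1.png

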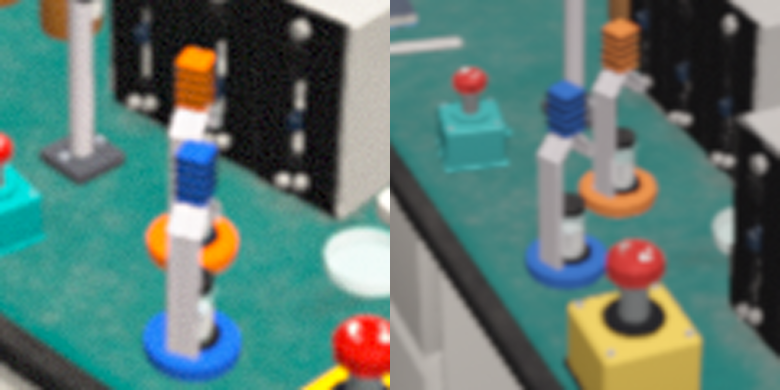

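View pics/m2.png

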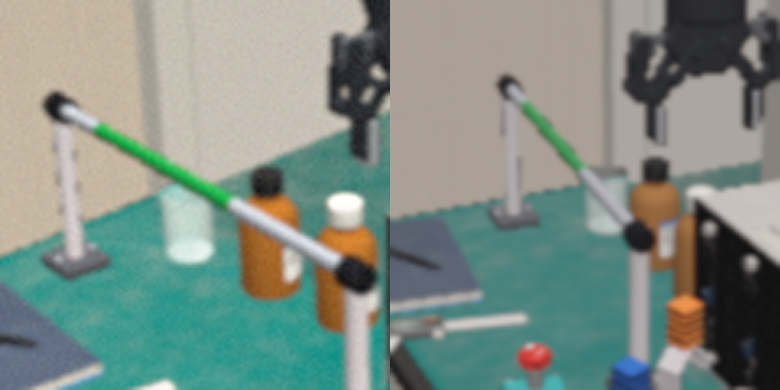

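play_rows([
  {"x":-1.9,"y":-3.7,"jaw":0},
  {"x":-1.9,"y":-3.7},
  {"x":-1.9,"y":-3.7},
  {"x":-1.9,"y":-3.7},
  {"x":-1.9,"y":-3.7},
  {"x":-1.9,"y":-3.7},
  {"x":-1.9,"y":-3.7},
  {"x":-1.9,"y":-3.7},
])

```text
invalid input
```

```bash
python3 - <<'E'
from h import *
for n in ("scene","side","wrist"): shot(n,n+"1")
st()
for q in ["stop_top","carrier_0_grip","carrier_1_grip","carrier_0_hook","carrier_1_hook"]:
    for n in ("wrist","scene","side"):
        for a in pinpoint(n,q)[:3]:
            z={"s":.118}.get(q[0],.146 if "grip" in q else .122)
            print(q,n,np.round(a["point"],1),round(float(a["score"]),2),atz(n,a["point"],z).round(4))
# rail
w=[("far",(178.5,162.6),(241.3,156.5)),("near",(268.3,213.7),(281.3,202.3))]
for k,a,b in w: print(k,tri([("scene",a),("side",b)]),atz("scene",a,.163),atz("side",b,.163))
E
```

```text
t 2.40 tcp [ 0.625  -0.      0.2313] jawdir [ 1. -0.  0.] ydir [ 0.  0. -1.] F [-0.3  -0.36 -0.54] op 0.0858 q [-0.12  0.05  1.61  0.    1.48 -0.12]
stop_top wrist [ 62.5 227.6] 0.63 [ 0.4655 -0.0143  0.118 ]
stop_top scene [359.7 320.4] 0.67 [ 0.4396 -0.3765  0.118 ]
stop_top scene [208.6 183.2] 0.67 [0.6244 0.3094 0.118 ]
stop_top scene [241.7 262.1] 0.54 [ 0.415  -0.0663  0.118 ]
stop_top side [299.8 292. ] 0.55 [ 0.4355 -0.3754  0.118 ]
stop_top side [249.7 235.7] 0.48 [ 0.4319 -0.0788  0.118 ]
carrier_0_grip scene [307.2 271.7] 0.97 [ 0.4598 -0.2232  0.146 ]
carrier_0_grip side [278.6 244. ] 0.95 [ 0.4638 -0.1992  0.146 ]
carrier_1_grip wrist [172.3 382.1] 0.27 [ 0.544  -0.1231  0.146 ]
carrier_1_grip scene [305.7 245.1] 0.87 [ 0.5356 -0.1507  0.146 ]
carrier_1_grip side [294.9 230.8] 0.8 [ 0.5331 -0.1527  0.146 ]
carrier_0_hook scene [306.  284.3] 0.8 [ 0.4498 -0.2295  0.122 ]
carrier_0_hook side [279.2 257.1] 0.84 [ 0.4548 -0.2221  0.122 ]
carrier_1_hook wrist [170.7 383.2] 0.9 [ 0.5342 -0.1446  0.122 ]
carrier_1_hook scene [305.5 252.3] 0.59 [ 0.5409 -0.1459  0.122 ]
carrier_1_hook side [294.1 237.8] 0.66 [ 0.5335 -0.1475  0.122 ]
far (array([0.59513863, 0.40870597, 0.1636498 ]), [np.float64(0.0010908984662569737), np.float64(0.0010908984662569596)]) [0.59427657 0.40784036 0.163     ] [0.5971465  0.41322643 0.163     ]
near (array([ 0.5627005 , -0.00275883,  0.16065616]), [np.float64(0.0006030742474673655), np.float64(0.0006030742474673962)]) [ 0.55880272 -0.00664829  0.163     ] [ 0.56130119 -0.00618883  0.163     ]
```

View pics/wrist1.png

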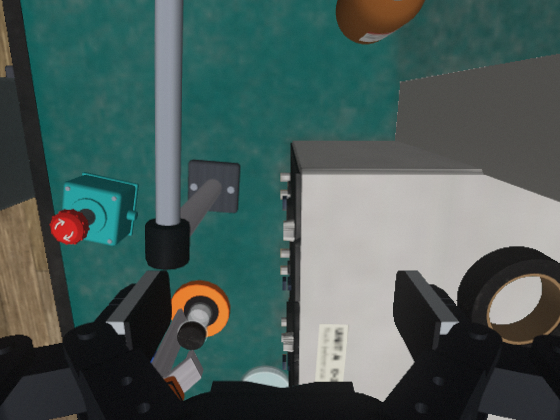

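play_rows([
  {"x":-1.9,"y":-3.7,"z":0,"turn":0,"jaw":0},
  {"x":-1.9,"y":-3.7,"z":0,"turn":0,"jaw":0},
  {"x":-1.9,"y":-3.7,"z":0,"turn":0,"jaw":0},
  {"x":-1.9,"y":-3.7,"z":0,"turn":0,"jaw":0},
  {"x":-1.9,"y":-3.7,"z":0,"turn":0,"jaw":0},
  {"x":-1.9,"y":-3.7,"z":0,"turn":0,"jaw":0},
  {"x":-1.9,"y":-3.7,"z":0,"turn":0,"jaw":0},
  {"x":-1.9,"y":-3.7,"z":0,"turn":0,"jaw":0},
], squeeze=40)

```text
t: 3.82
tool_pos: [0.4718, -0.2975, 0.2316]
tool_rot: [-1.209, 1.208, -1.21]
contact_force: [1.1, 0.5, 0.1]
opening: 0.0
```

```bash
python3 - <<'E'
from h import *
shot("wrist","wrist2")
st()
for q in ["stop_top","carrier_0_grip","carrier_1_grip","carrier_0_hook","carrier_1_hook"]:
    for n in ("wrist",):
        for a in pinpoint(n,q)[:3]:
            z={"s":.118}.get(q[0],.146 if "grip" in q else .122)
            print(q,n,np.round(a["point"],1),round(float(a["score"]),2),atz(n,a["point"],z).round(4))
E
```

```text
t 3.87 tcp [ 0.4686 -0.3038  0.2316] jawdir [ 1.    -0.006 -0.002] ydir [-0.002 -0.005 -1.   ] F [-2.23 -3.75  0.3 ] op -0.0001 q [-0.71 -0.11  1.77 -0.01  1.48 -0.7 ]
stop_top wrist [231. 305.] 0.7 [ 0.4317 -0.3738  0.118 ]
stop_top wrist [250.1  94.1] 0.16 [ 0.4497 -0.2206  0.118 ]
carrier_0_grip wrist [243.5  93.4] 0.67 [ 0.4482 -0.2208  0.146 ]
carrier_0_hook wrist [250.6  96.3] 0.97 [ 0.4503 -0.222   0.122 ]
```

View pics/wrist2.png

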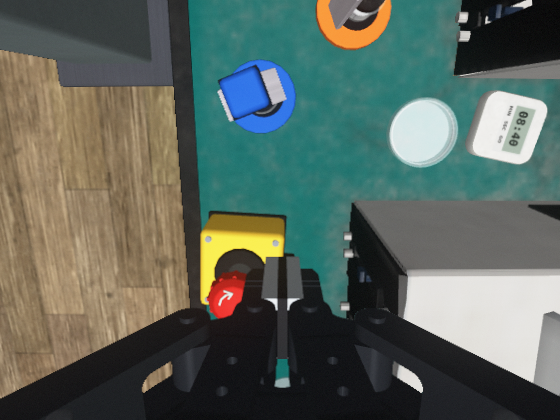

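play_rows([
  {"x":-1.3,"y":-2.6,"z":0,"turn":0,"jaw":0},
  {"x":-1.3,"y":-2.6,"z":0,"turn":0,"jaw":0},
  {"x":-1.3,"y":-2.6,"z":-3,"turn":0,"jaw":0},
  {"x":0,"y":0,"z":-3,"turn":0,"jaw":0},
  {"x":0,"y":0,"z":-2,"turn":0,"jaw":0},
  {"x":0,"y":0,"z":0,"turn":0,"jaw":0},
  {"x":0,"y":0,"z":0,"turn":0,"jaw":0},
])

```text
t: 4.7
tool_pos: [0.4343, -0.3721, 0.1502]
tool_rot: [-1.21, 1.21, -1.205]
contact_force: [0.3, -0.7, -0.0]
opening: -0.0001
```

```bash
python3 - <<'E'
from h import *
shot("scene");shot("side");st()
crop("scene",(360,310),40,"a",5);crop("side",(300,280),40,"b",5)
cv2.imwrite("pics/press0.png",np.hstack([cv2.imread("pics/a.png"),cv2.imread("pics/b.png")]))
E
```

```text
t 4.80 tcp [ 0.4355 -0.3738  0.1534] jawdir [1.    0.002 0.002] ydir [ 0.002 -0.002 -1.   ] F [ 0.68  0.51 -0.28] op -0.0002 q [-0.84 -0.01  1.81  0.    1.34 -0.84]
```

View pics/press0.png

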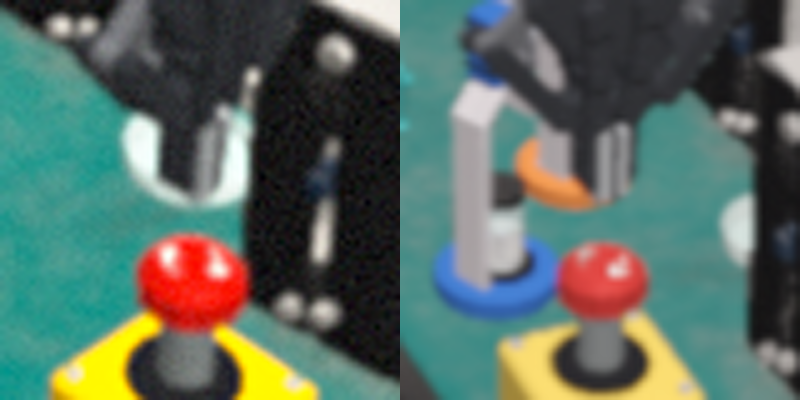

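play_rows([
  {"x":0,"y":0,"z":-1.5,"turn":0,"jaw":0},
  {"x":0,"y":0,"z":-1.5,"turn":0,"jaw":0},
  {"x":0,"y":0,"z":-0.4,"turn":0,"jaw":0},
  {"x":0,"y":0,"z":-0.4,"turn":0,"jaw":0},
  {"x":0,"y":0,"z":-0.4,"turn":0,"jaw":0},
  {"x":0,"y":0,"z":0,"turn":0,"jaw":0},
])

```text
t: 5.3
tool_pos: [0.435, -0.3741, 0.1115]
tool_rot: [-1.209, 1.207, -1.21]
contact_force: [-0.9, 1.5, 3.2]
opening: -0.0003
```

play_rows([
  {"x":0,"y":0,"z":-0.2,"turn":0,"jaw":0},
  {"x":0,"y":0,"z":-0.2,"turn":0,"jaw":0},
  {"x":0,"y":0,"z":-0.2,"turn":0,"jaw":0},
  {"x":0,"y":0,"z":0,"turn":0,"jaw":0},
])

```text
t: 5.63
tool_pos: [0.435, -0.3742, 0.1055]
tool_rot: [-1.209, 1.207, -1.211]
contact_force: [-1.5, 2.8, 5.6]
opening: 0.0002
```

play_rows([
  {"x":0,"y":0,"z":-0.15,"turn":0,"jaw":0},
  {"x":0,"y":0,"z":-0.1,"turn":0,"jaw":0},
  {"x":0,"y":0,"z":0,"turn":0,"jaw":0},
])

```text
t: 5.88
tool_pos: [0.4351, -0.3742, 0.1036]
tool_rot: [-1.209, 1.207, -1.21]
contact_force: [-1.4, 3.6, 6.8]
opening: 0.0004
```

play_rows([
  {"x":0,"y":0,"z":-0.15,"turn":0,"jaw":0},
  {"x":0,"y":0,"z":-0.1,"turn":0,"jaw":0},
  {"x":0,"y":0,"z":0,"turn":0,"jaw":0},
])

```text
t: 6.13
tool_pos: [0.4352, -0.3744, 0.1033]
tool_rot: [-1.209, 1.207, -1.21]
contact_force: [-4.6, 7.9, 16.2]
opening: -0.0004
```

play_rows([
  {"x":0,"y":0,"z":1,"turn":0,"jaw":0},
  {"x":0,"y":0,"z":3,"turn":0,"jaw":0},
  {"x":0,"y":0,"z":4,"turn":0,"jaw":4},
  {"x":0,"y":0,"z":4,"turn":0,"jaw":4},
  {"x":0,"y":3,"z":0,"turn":0,"jaw":4},
  {"x":0,"y":3,"z":0,"turn":0,"jaw":4},
  {"x":0,"y":0,"z":0,"turn":0,"jaw":4},
  {"x":0,"y":0,"z":0,"turn":0,"jaw":4},
])

```text
t: 6.8
tool_pos: [0.4346, -0.3134, 0.2197]
tool_rot: [-1.211, 1.205, -1.21]
contact_force: [-0.0, -0.4, -1.5]
opening: 0.0399
```

```bash
python3 - <<'E'
from h import *
shot("scene");shot("side");shot("wrist","wrist3");st()
crop("scene",(360,310),40,"a",5);crop("side",(300,280),40,"b",5)
cv2.imwrite("pics/press1.png",np.hstack([cv2.imread("pics/a.png"),cv2.imread("pics/b.png")]))
for q in ["stop_top","carrier_0_grip","carrier_0_hook"]:
    for n in ("wrist","scene","side"):
        for a in pinpoint(n,q)[:2]:
            z={"s":.106}.get(q[0],.146 if "grip" in q else .122)
            print(q,n,np.round(a["point"],1),round(float(a["score"]),2),atz(n,a["point"],z).round(4))
E
```

```text
t 6.95 tcp [ 0.4341 -0.3146  0.2186] jawdir [ 1. -0.  0.] ydir [ 0.    -0.001 -1.   ] F [-0.92 -0.08 -0.56] op 0.0402 q [-0.77 -0.15  1.83 -0.    1.46 -0.77]
stop_top wrist [280.5 287.2] 0.84 [ 0.4318 -0.3754  0.106 ]
stop_top scene [358.1 325.1] 0.87 [ 0.4384 -0.3745  0.106 ]
stop_top scene [239.2 264.2] 0.62 [ 0.417  -0.0549  0.106 ]
stop_top side [299.9 294.8] 0.68 [ 0.4386 -0.3702  0.106 ]
stop_top side [250.2 236.2] 0.41 [ 0.44   -0.0615  0.106 ]
carrier_0_grip wrist [313.6  58.2] 0.83 [ 0.4498 -0.22    0.146 ]
carrier_0_grip scene [304.9 270.4] 0.77 [ 0.46   -0.2166  0.146 ]
carrier_0_grip side [279.7 246.8] 0.86 [ 0.4603 -0.2133  0.146 ]
carrier_0_hook wrist [311.4  63. ] 0.95 [ 0.4504 -0.2201  0.122 ]
carrier_0_hook scene [306.2 282.5] 0.95 [ 0.4548 -0.2255  0.122 ]
carrier_0_hook side [279.1 257.4] 0.92 [ 0.4539 -0.2234  0.122 ]
```

View pics/press1.png

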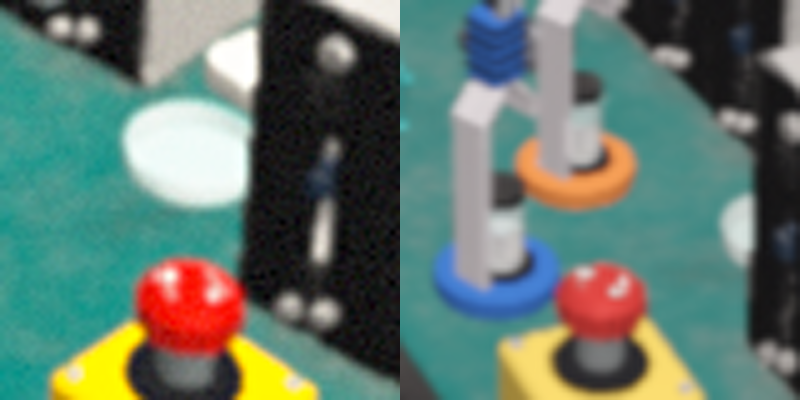

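View pics/wrist3.png

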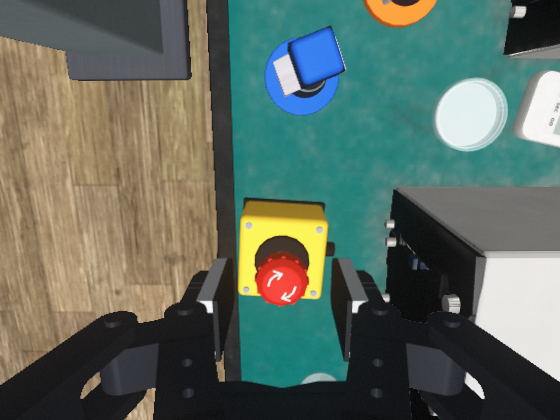

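play_rows([
  {"x":2.6,"y":2.5,"z":1,"turn":0,"jaw":5},
  {"x":2.6,"y":2.5,"z":1,"turn":0,"jaw":5},
  {"x":2.6,"y":2.5,"z":0,"turn":0,"jaw":5},
  {"x":2.6,"y":2.5,"z":0,"turn":0,"jaw":5},
  {"x":0,"y":0,"z":0,"turn":0,"jaw":5},
  {"x":0,"y":0,"z":0,"turn":0,"jaw":5},
])

```text
t: 7.9
tool_pos: [0.5389, -0.2127, 0.2382]
tool_rot: [-1.211, 1.207, -1.207]
contact_force: [-0.2, -0.2, 0.1]
opening: 0.0503
```

```bash
python3 - <<'E'
from h import *
shot("wrist","wrist4");shot("scene");shot("side");st()
for q in ["carrier_1_grip","carrier_1_hook","carrier_0_grip","carrier_0_hook"]:
    for n in ("wrist","scene","side"):
        for a in pinpoint(n,q)[:2]:
            z=.146 if "grip" in q else .122
            print(q,n,np.round(a["point"],1),round(float(a["score"]),2),atz(n,a["point"],z).round(4))
for p in [(190.2,169.1),(231.4,192.5)]: print("green",atz("scene",p,.166).round(4))
for p in [(243.8,218.7),(267.6,227.1),(219.3,206.6)]: print("bot",atz("scene",p,0).round(4))
E
```

```text
t 8.05 tcp [ 0.5374 -0.2146  0.2382] jawdir [ 1.    -0.001 -0.001] ydir [-0.001 -0.    -1.   ] F [ 0.12 -0.77 -0.76] op 0.0500 q [-0.51 -0.06  1.71 -0.    1.49 -0.51]
carrier_1_grip wrist [273.8 112.6] 0.62 [ 0.5323 -0.1469  0.146 ]
carrier_1_grip side [295.6 229.2] 0.7 [ 0.5389 -0.1453  0.146 ]
carrier_1_hook wrist [276.7 108.3] 0.61 [ 0.5336 -0.1447  0.122 ]
carrier_1_hook wrist [270.7 112.1] 0.47 [ 0.5297 -0.1471  0.122 ]
carrier_1_hook scene [307.1 255. ] 0.73 [ 0.535  -0.1561  0.122 ]
carrier_1_hook side [294.2 234.5] 0.97 [ 0.5421 -0.1308  0.122 ]
carrier_0_grip wrist [150.1 228.5] 0.65 [ 0.4508 -0.2208  0.146 ]
carrier_0_grip scene [302.5 274.2] 0.9 [ 0.4462 -0.2223  0.146 ]
carrier_0_grip scene [359.7 327. ] 0.6 [ 0.3966 -0.4067  0.146 ]
carrier_0_grip side [278.5 244.8] 0.56 [ 0.4618 -0.2028  0.146 ]
carrier_0_grip side [272.3 200.8] 0.32 [0.5568 0.0484 0.146 ]
carrier_0_hook wrist [163.3 221.9] 0.58 [ 0.4519 -0.2238  0.122 ]
carrier_0_hook scene [304.1 283.6] 0.79 [ 0.4488 -0.225   0.122 ]
carrier_0_hook side [278.3 256. ] 0.73 [ 0.455  -0.2163  0.122 ]
carrier_0_hook side [256.9 170.1] 0.52 [0.6359 0.3617 0.122 ]
green [0.5856 0.3397 0.166 ]
green [0.5687 0.1414 0.166 ]
bot [0.692  0.2373 0.    ]
bot [0.7067 0.1497 0.    ]
bot [0.6907 0.3504 0.    ]
```

View pics/wrist4.png

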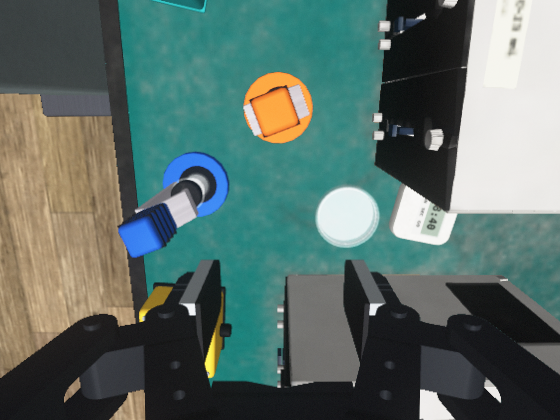

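```bash
python3 - <<'E'
from h import *
shot("wrist");st()
for name,c in(("o",(274,111)),("b",(140,240))):
    crop("wrist",c,45,"y"+name,8)
im=CAM["wrist"]["img"]; h=cv2.cvtColor(im,cv2.COLOR_RGB2HSV)
for nm,lo,hi,c,w in(("orange",(3,150,120),(20,255,255),(274,111),18),("blue",(105,150,80),(125,255,255),(140,238),26)):
    m=cv2.inRange(h,lo,hi); k=np.zeros_like(m);k[c[1]-w:c[1]+w,c[0]-w:c[0]+w]=1;m=m*k
    v=h[:,:,2][m>0]; print(nm,np.percentile(v,[5,25,50,75,95]))
E
cd pics; python3 -c "
import cv2,numpy as np
cv2.imwrite('yy.png',cv2.resize(np.hstack([cv2.imread('yo.png'),cv2.imread('yb.png')]),(800,400)))"
```

```text
t 8.70 tcp [ 0.538  -0.2139  0.2384] jawdir [1. 0. 0.] ydir [ 0. -0. -1.] F [-0.6  -1.7   0.43] op 0.0502 q [-0.51 -0.06  1.71  0.    1.49 -0.51]
orange [234. 252. 253. 253. 253.]
blue [ 99.75 179.   239.   242.   244.  ]
```

View pics/yy.png

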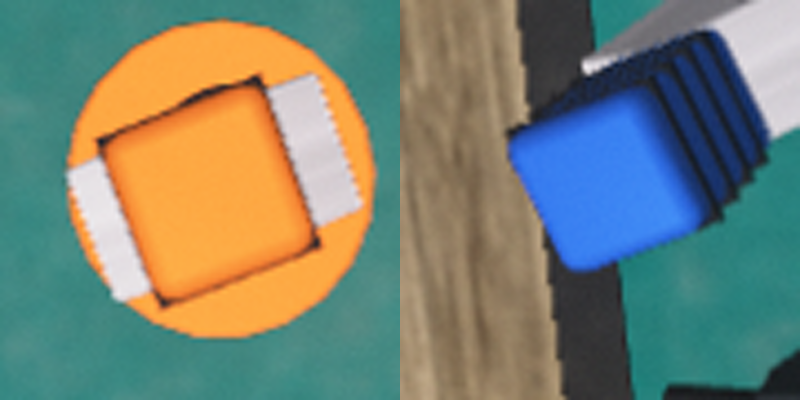

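```bash
python3 - <<'E'
from h import *
shot("wrist");st()
for nm,o,cs in(("orange",(229,66),[(100,140),(258,78),(318,243),(165,303)]),("blue",(95,195),[(110,145),(250,82),(318,222),(172,274)])):
    P=np.array([atz("wrist",(o[0]+a/4.444,o[1]+b/4.444),.166)[:2] for a,b in cs]); 
    e=[P[1]-P[0],P[2]-P[3],(P[0]-P[3]),(P[1]-P[2])]
    print(nm,P.mean(0).round(4),[np.linalg.norm(x).round(4) for x in e],[np.degrees(np.arctan2(x[1],x[0])).round(1) for x in e])
E
```

```text
t 8.75 tcp [ 0.538  -0.2139  0.2384] jawdir [1. 0. 0.] ydir [ 0.  0. -1.] F [-0.52  0.1  -0.35] op 0.0495 q [-0.51 -0.06  1.71  0.    1.49 -0.51]
orange [ 0.5335 -0.1459] [np.float64(0.0207), np.float64(0.0205), np.float64(0.0212), np.float64(0.021)] [np.float64(20.5), np.float64(21.1), np.float64(111.5), np.float64(111.0)]
blue [ 0.4524 -0.2198] [np.float64(0.0219), np.float64(0.0224), np.float64(0.0199), np.float64(0.0213)] [np.float64(24.0), np.float64(20.2), np.float64(108.9), np.float64(110.5)]
```

play_rows([
  {"x":-0.4,"y":3.4,"z":0,"turn":7,"jaw":5},
  {"x":0,"y":3.4,"z":0,"turn":7,"jaw":5},
  {"x":0,"y":0,"z":-2,"turn":7,"jaw":5},
  {"x":0,"y":0,"z":-2,"turn":0,"jaw":5},
  {"x":0,"y":0,"z":-1,"turn":0,"jaw":5},
  {"x":0,"y":0,"z":0,"turn":0,"jaw":5},
  {"x":0,"y":0,"z":0,"turn":0,"jaw":5},
])

```text
t: 9.33
tool_pos: [0.5337, -0.146, 0.188]
tool_rot: [-1.361, 0.937, -0.934]
contact_force: [-0.8, 0.3, -0.1]
opening: 0.0501
```

```bash
python3 - <<'E'
from h import *
shot("wrist","wrist5");shot("side");st();crop("side",(290,230),50,"g1",6)
E
```

```text
t 9.43 tcp [ 0.5347 -0.1465  0.1897] jawdir [0.934 0.358 0.001] ydir [ 0.002 -0.001 -1.   ] F [0.24 0.7  0.22] op 0.0499 q [-0.4  -0.09  1.82 -0.    1.41 -0.77]
```

View pics/wrist5.png

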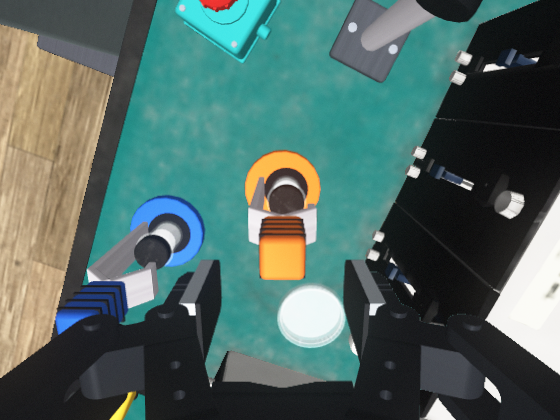

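View pics/g1.png

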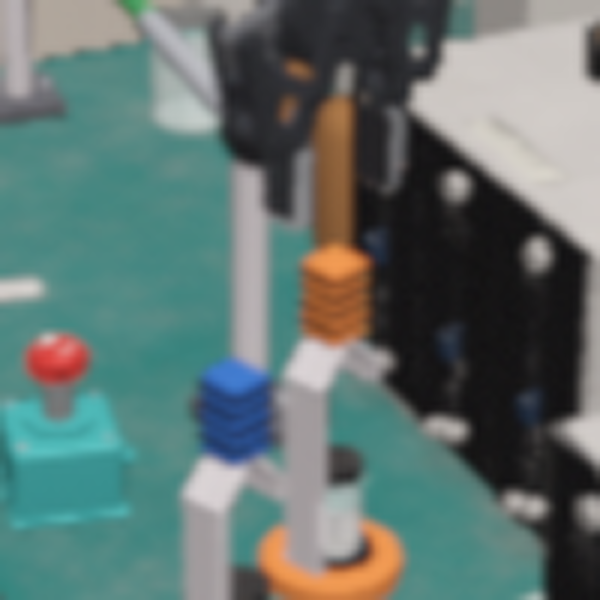

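play_rows([
  {"x":0,"y":0,"z":-2,"turn":0,"jaw":5},
  {"x":0,"y":0,"z":-2,"turn":0,"jaw":5},
  {"x":0,"y":0,"z":-1.4,"turn":0,"jaw":5},
  {"x":0,"y":0,"z":0,"turn":0,"jaw":5},
  {"x":0,"y":0,"z":0,"turn":0,"jaw":1.5},
  {"x":0,"y":0,"z":0,"turn":0,"jaw":1.5},
  {"x":0,"y":0,"z":0,"turn":0,"jaw":1.5},
  {"x":0,"y":0,"z":0,"turn":0,"jaw":1.5},
], squeeze=50)

```text
t: 10.1
tool_pos: [0.5351, -0.1466, 0.1365]
tool_rot: [-1.36, 0.932, -0.938]
contact_force: [-0.2, -0.3, 3.0]
opening: 0.0212
```

play_rows([
  {"x":0,"y":0,"z":0.5,"turn":0,"jaw":1.5},
  {"x":0,"y":0,"z":1,"turn":0,"jaw":1.5},
  {"x":0,"y":0,"z":2,"turn":0,"jaw":1.5},
  {"x":0,"y":0,"z":2,"turn":0,"jaw":1.5},
  {"x":0,"y":0,"z":2.5,"turn":0,"jaw":1.5},
  {"x":0,"y":0,"z":2.5,"turn":0,"jaw":1.5},
  {"x":0,"y":0,"z":0,"turn":0,"jaw":1.5},
  {"x":0,"y":0,"z":0,"turn":0,"jaw":1.5},
])

```text
t: 10.77
tool_pos: [0.535, -0.1462, 0.2417]
tool_rot: [-1.36, 0.931, -0.938]
contact_force: [-0.8, -1.3, -2.8]
opening: 0.0212
```

```bash
python3 - <<'E'
from h import *
shot("side");shot("scene");st();crop("side",(290,220),50,"a",4);crop("scene",(300,240),50,"b",4)
cv2.imwrite("pics/g2.png",np.hstack([cv2.imread("pics/a.png"),cv2.imread("pics/b.png")]))
E
```

```text
t 10.87 tcp [ 0.5333 -0.1456  0.2379] jawdir [ 0.934  0.358 -0.002] ydir [-0.002  0.001 -1.   ] F [-0.53 -0.03 -3.71] op 0.0210 q [-0.4  -0.12  1.77  0.    1.49 -0.77]
```

View pics/g2.png

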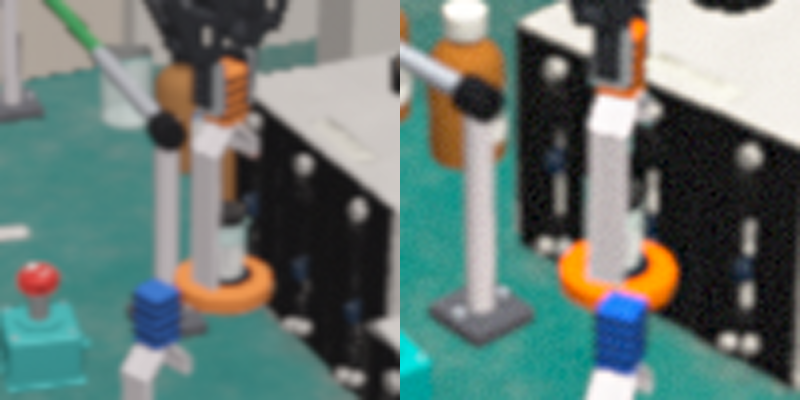

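```bash
python3 - <<'E'
from h import *
im=cv2.imread("pics/wrist1.png")
g=cv2.cvtColor(im,cv2.COLOR_BGR2GRAY).astype(int)
K=np.array([[377.5424,0,281.949],[0,377.5424,210.106],[0,0,1]])
T=np.array([[1.0,-0.001,0.003,0.6245],[0,.962,.272,.071],[-.003,-.272,.962,.372],[0,0,0,1]])
# exact tool pose now straight
T[:3,:3]=[[1,0,0],[0,.9623,.272],[0,-.272,.9623]]
CAM["wrist"]=dict(camera_matrix=K,D=np.array([-0.02726804,0,0,0,0]),cam_to_world=T)
for r in (5,60,120,200):
    row=im[r].astype(int); m=(row.max(1)-row.min(1)<35)&(row.mean(1)>110); c=np.where(m[130:230])[0]+130
    print(r,c.min(),c.max(),[atz("wrist",((c.min()+c.max())/2,r),z).round(4) for z in(.163,)])
print(atz("wrist",(167.5,243),.163))
E
```

```text
5 155 178 [array([0.5664, 0.1192, 0.163 ])]
60 155 177 [array([0.5642, 0.0931, 0.163 ])]
120 155 176 [array([0.5615, 0.0626, 0.163 ])]
200 156 175 [array([0.5578, 0.0179, 0.163 ])]
[ 0.55680953 -0.00829247  0.163     ]
```

play_rows([
  {"x":-2.5,"y":2.5,"z":1,"turn":-6.5,"jaw":1.5},
  {"x":-2.5,"y":2.5,"z":1,"turn":-6.5,"jaw":1.5},
  {"x":0,"y":3.8,"z":0,"turn":-6.5,"jaw":1.5},
  {"x":0,"y":3.8,"z":0,"turn":-6.5,"jaw":1.5},
  {"x":0,"y":3.8,"z":0,"turn":0,"jaw":1.5},
  {"x":0,"y":3.8,"z":0,"turn":0,"jaw":1.5},
  {"x":0,"y":3.8,"z":0,"turn":0,"jaw":1.5},
  {"x":0,"y":0,"z":0,"turn":0,"jaw":1.5},
])

```text
t: 11.53
tool_pos: [0.4822, 0.0973, 0.2568]
tool_rot: [-1.175, 1.268, -1.258]
contact_force: [0.5, -0.5, -2.4]
opening: 0.0214
```

```bash
python3 - <<'E'
from h import *
for n in("side","scene","wrist"): shot(n,n+"6")
st()
crop("side",(260,190),60,"a",3);crop("scene",(230,190),60,"b",3)
cv2.imwrite("pics/g3.png",np.hstack([cv2.imread("pics/a.png"),cv2.imread("pics/b.png")]))
E
```

```text
t 11.68 tcp [0.4832 0.0917 0.2574] jawdir [ 0.997 -0.079 -0.003] ydir [-0.003 -0.001 -1.   ] F [ 0.47  0.05 -2.92] op 0.0214 q [ 0.04 -0.29  1.88 -0.    1.55  0.12]
```

View pics/g3.png

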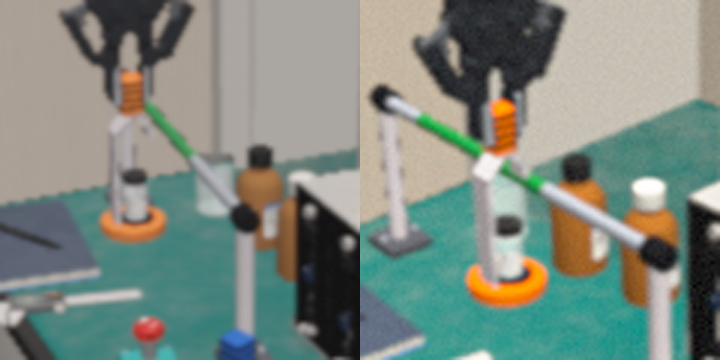

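View pics/wrist6.png

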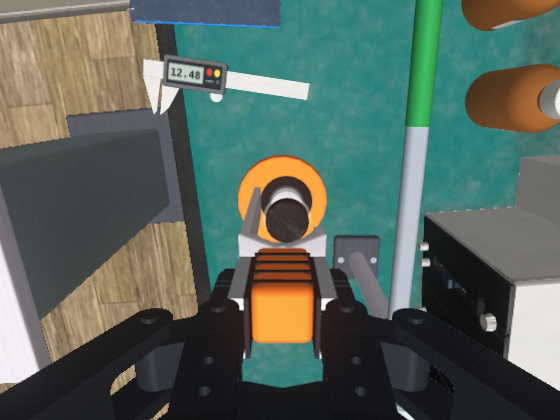

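```bash
python3 - <<'E'
from h import *
shot("wrist"); st(); im=CAM["wrist"]["img"].astype(int)
pts=[]
for r in (5,40,80,110,140,180,220,260,300):
    row=im[r]; x=np.arange(380,450)
    # background teal: g>r+25 and not strongly green paint
    R_,G,B=row[x].T
    teal=(G-R_>40)&(B-R_>30)&(G<170)&(B>70)
    c=x[~teal]; print(r,c.min(),c.max(),row[c.min()+8]); 
    p=((c.min()+c.max())/2,r); X=atz("wrist",p,.163); pts.append(X); print("   ",X.round(4))
print("green edge",atz("wrist",(418,126),.168).round(4), "carrier block ctr",)
E
```

```text
t 11.73 tcp [0.4835 0.0911 0.2578] jawdir [ 0.997 -0.08  -0.003] ydir [-0.003 -0.001 -1.   ] F [-0.34 -0.39 -1.79] op 0.0211 q [ 0.04 -0.29  1.88 -0.    1.55  0.12]
5 414 440 [ 47 152  76]
    [0.5735 0.2104 0.163 ]
40 411 436 [ 50 154  78]
    [0.5718 0.1919 0.163 ]
80 408 432 [ 50 159  80]
    [0.57   0.1698 0.163 ]
110 405 429 [ 50 156  80]
    [0.5684 0.1525 0.163 ]
140 403 426 [188 195 205]
    [0.5671 0.1345 0.163 ]
180 400 422 [191 198 208]
    [0.5653 0.1093 0.163 ]
220 396 449 [190 197 207]
    [0.5732 0.0819 0.163 ]
260 392 449 [190 195 206]
    [0.5726 0.0535 0.163 ]
300 380 449 [66 93 94]
    [0.5691 0.0233 0.163 ]
green edge [0.5675 0.1433 0.168 ] carrier block ctr
```

play_rows([
  {"x":2.7,"y":0,"z":0,"turn":0,"jaw":1.5},
  {"x":2.7,"y":0,"z":0,"turn":0,"jaw":1.5},
  {"x":2.7,"y":0,"z":0,"turn":0,"jaw":1.5},
  {"x":0,"y":0,"z":-1,"turn":0,"jaw":1.5},
  {"x":0,"y":0,"z":-1,"turn":0,"jaw":1.5},
  {"x":0,"y":0,"z":0,"turn":0,"jaw":1.5},
  {"x":0,"y":0,"z":0,"turn":0,"jaw":1.5},
])

```text
t: 12.32
tool_pos: [0.5576, 0.0905, 0.2353]
tool_rot: [-1.187, 1.288, -1.258]
contact_force: [-13.3, 1.5, -7.4]
opening: 0.0216
```

```bash
python3 - <<'E'
from h import *
for n in("side","scene","wrist"): shot(n,n+"7")
st()
crop("side",(275,190),40,"a",5);crop("scene",(255,200),40,"b",5)
cv2.imwrite("pics/g4.png",np.hstack([cv2.imread("pics/a.png"),cv2.imread("pics/b.png")]))
E
```

```text
t 12.47 tcp [0.5599 0.0901 0.2334] jawdir [ 0.996 -0.082 -0.017] ydir [-0.017  0.    -1.   ] F [ -7.66   1.   -10.89] op 0.0213 q [ 0.03 -0.07  1.74  0.    1.5   0.11]
```

View pics/g4.png

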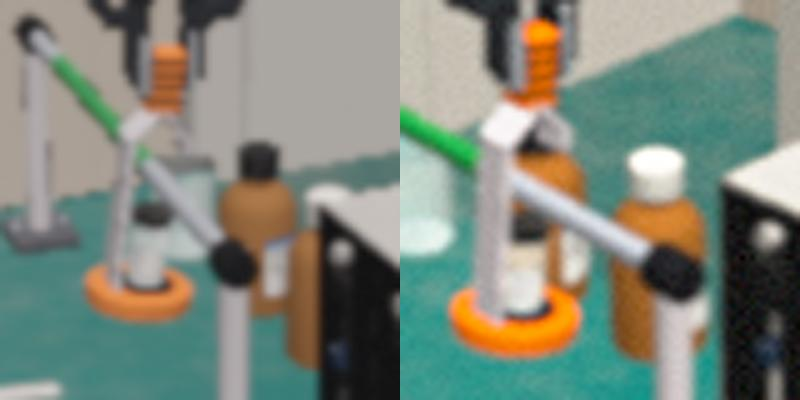

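View pics/wrist7.png

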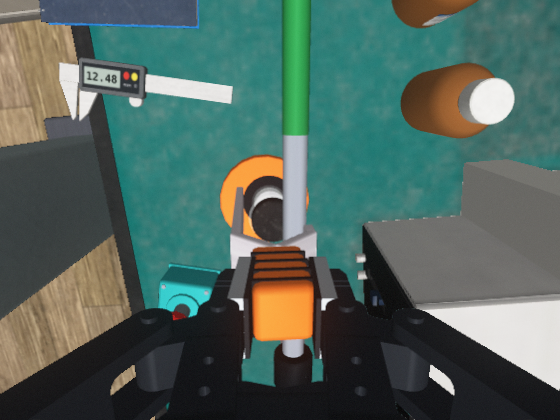

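play_rows([
  {"x":-2.5,"y":0,"z":0,"turn":0,"jaw":1.5},
  {"x":-2.5,"y":0,"z":0,"turn":0,"jaw":1.5},
  {"x":0,"y":0,"z":0,"turn":0,"jaw":1.5},
  {"x":0,"y":0,"z":0,"turn":0,"jaw":1.5},
  {"x":0,"y":0,"z":0,"turn":0,"jaw":1.5},
])

```text
t: 12.88
tool_pos: [0.5157, 0.0905, 0.2395]
tool_rot: [-1.169, 1.269, -1.27]
contact_force: [0.9, -1.3, -1.3]
opening: 0.0209
```

```bash
python3 - <<'E'
from h import *
for n in("side","scene","wrist"): shot(n,n+"8")
st()
crop("side",(265,190),40,"a",5);crop("scene",(240,210),40,"b",5)
cv2.imwrite("pics/g4.png",np.hstack([cv2.imread("pics/a.png"),cv2.imread("pics/b.png")]))
crop("wrist",(280,240),100,"w8",4)
E
```

```text
t 13.03 tcp [0.5159 0.0911 0.2396] jawdir [ 0.997 -0.081  0.001] ydir [ 0.001 -0.    -1.   ] F [-0.02  0.29 -1.93] op 0.0213 q [ 0.03 -0.2   1.84 -0.    1.5   0.11]
```

View pics/g4.png

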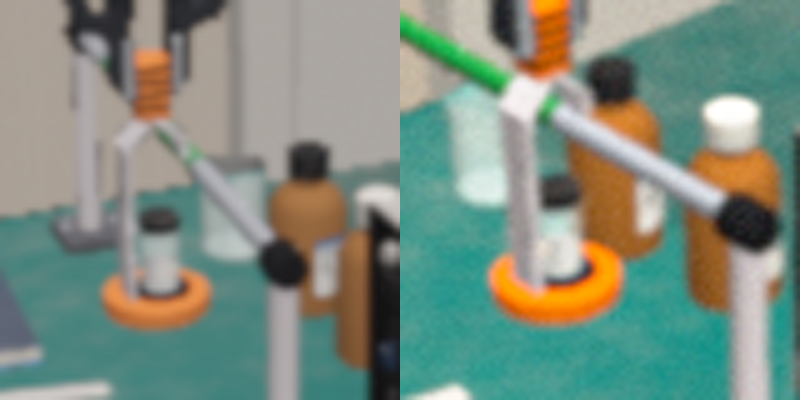

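View pics/wrist8.png

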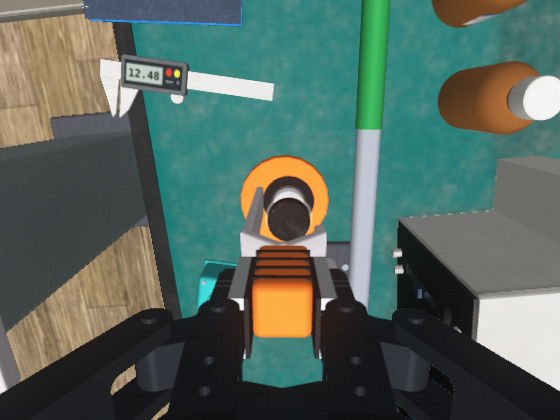

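play_rows([
  {"x":0,"y":0,"z":-2.2,"turn":0,"jaw":1.5},
  {"x":0,"y":0,"z":0,"turn":0,"jaw":1.5},
  {"x":1.6,"y":0,"z":0,"turn":0,"jaw":1.5},
  {"x":1.6,"y":0,"z":0,"turn":0,"jaw":1.5},
  {"x":1.6,"y":0,"z":0,"turn":0,"jaw":1.5},
  {"x":0,"y":0,"z":0,"turn":0,"jaw":1.5},
  {"x":0,"y":0,"z":0,"turn":0,"jaw":1.5},
  {"x":0,"y":0,"z":0,"turn":0,"jaw":1.5},
])

```text
t: 13.7
tool_pos: [0.5628, 0.0917, 0.2173]
tool_rot: [-1.171, 1.269, -1.267]
contact_force: [-0.8, -0.5, -2.3]
opening: 0.0208
```

```bash
python3 - <<'E'
from h import *
for n in("side","scene","wrist"): shot(n,n+"9")
st()
crop("side",(270,200),40,"a",5);crop("scene",(255,210),40,"b",5)
cv2.imwrite("pics/g5.png",np.hstack([cv2.imread("pics/a.png"),cv2.imread("pics/b.png")]))
E
```

```text
t 13.85 tcp [0.5626 0.0917 0.2174] jawdir [ 0.997 -0.08  -0.   ] ydir [-0. -0. -1.] F [-0.88  0.29 -1.66] op 0.0211 q [ 0.03 -0.07  1.76  0.    1.45  0.11]
```

View pics/g5.png

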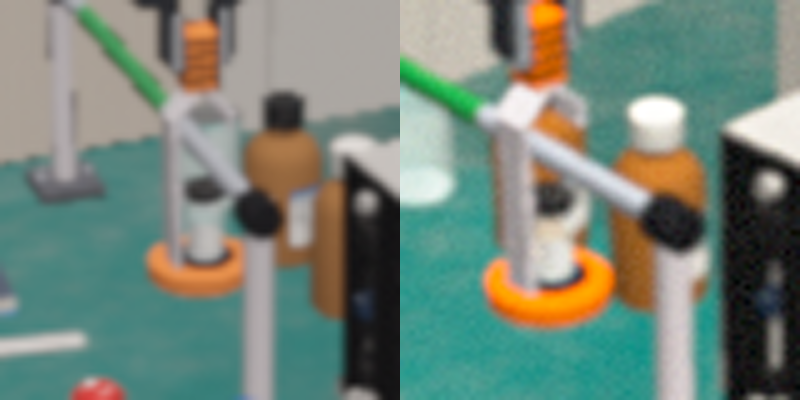

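View pics/wrist9.png

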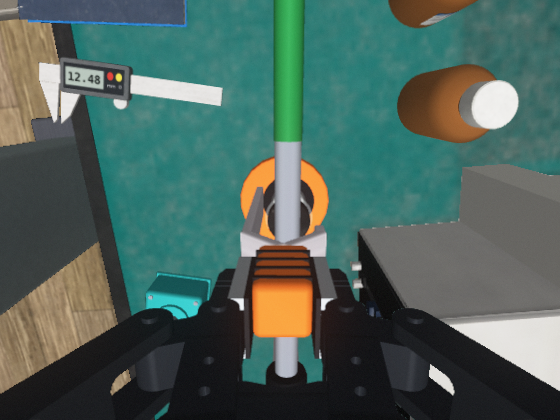

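play_rows([
  {"x":0.1,"y":0,"z":-1,"turn":0,"jaw":1.5},
  {"x":0,"y":0,"z":-1,"turn":0,"jaw":1.5},
  {"x":0,"y":0,"z":-0.9,"turn":0,"jaw":1.5},
  {"x":0,"y":0,"z":0,"turn":0,"jaw":1.5},
  {"x":0,"y":0,"z":0,"turn":0,"jaw":1.5},
])

```text
t: 14.27
tool_pos: [0.5646, 0.0916, 0.1879]
tool_rot: [-1.169, 1.267, -1.269]
contact_force: [3.1, -0.9, -1.5]
opening: 0.0211
```

play_rows([
  {"x":0,"y":0,"z":-0.3,"turn":0,"jaw":1.5},
  {"x":0,"y":0,"z":0,"turn":0,"jaw":1.5},
  {"x":0,"y":0,"z":0,"turn":0,"jaw":1.5},
])

```text
t: 14.52
tool_pos: [0.5648, 0.0916, 0.1877]
tool_rot: [-1.169, 1.266, -1.269]
contact_force: [-2.1, -1.2, 7.7]
opening: 0.0212
```

play_rows([
  {"x":0,"y":0,"z":0.3,"turn":0,"jaw":1.5},
  {"x":0.08,"y":1,"z":0,"turn":0,"jaw":1.5},
  {"x":0.16,"y":2,"z":0,"turn":0,"jaw":1.5},
  {"x":0.16,"y":2,"z":0,"turn":0,"jaw":1.5},
  {"x":0.16,"y":2,"z":0,"turn":0,"jaw":1.5},
  {"x":0.16,"y":2,"z":0,"turn":0,"jaw":1.5},
  {"x":0.08,"y":1,"z":0,"turn":0,"jaw":1.5},
  {"x":0,"y":0,"z":0,"turn":0,"jaw":1.5},
])

```text
t: 15.18
tool_pos: [0.5726, 0.1942, 0.1885]
tool_rot: [-1.169, 1.266, -1.265]
contact_force: [3.6, 2.8, 0.7]
opening: 0.0214
```

```bash
python3 - <<'E'
from h import *
for n in("side","scene","wrist"): shot(n,n+"10")
st()
crop("side",(260,190),40,"a",5);crop("scene",(230,190),40,"b",5)
cv2.imwrite("pics/g6.png",np.hstack([cv2.imread("pics/a.png"),cv2.imread("pics/b.png")]))
E
```

```text
t 15.33 tcp [0.5724 0.1922 0.1886] jawdir [ 0.997 -0.08   0.001] ydir [ 0.001  0.002 -1.   ] F [3.24 2.33 0.31] op 0.0211 q [0.2  0.03 1.71 0.   1.4  0.28]
```

View pics/g6.png

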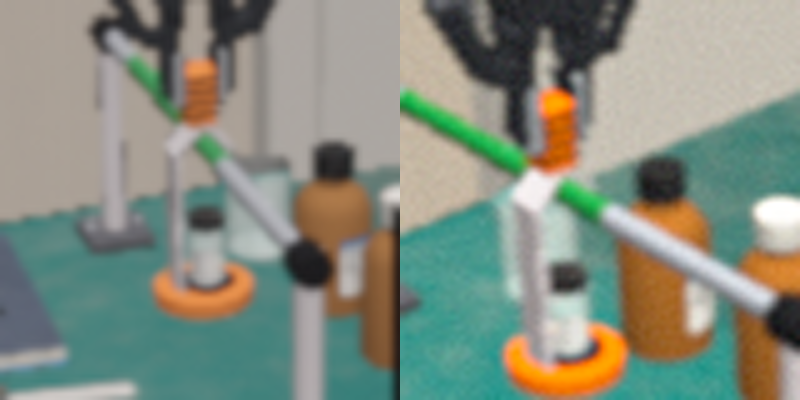

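View pics/wrist10.png

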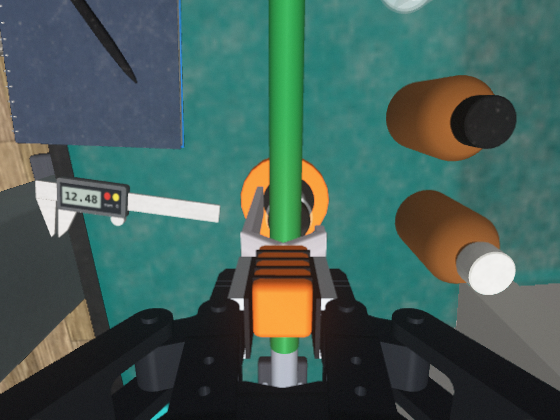

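play_rows([
  {"x":0.08,"y":1,"z":0,"turn":0,"jaw":1.5},
  {"x":0.16,"y":2,"z":0,"turn":0,"jaw":1.5},
  {"x":0.16,"y":2,"z":0,"turn":0,"jaw":1.5},
  {"x":0.16,"y":2,"z":0,"turn":0,"jaw":1.5},
  {"x":0.16,"y":2,"z":0,"turn":0,"jaw":1.5},
  {"x":0.08,"y":0.9,"z":0,"turn":0,"jaw":1.5},
  {"x":0,"y":0,"z":0,"turn":0,"jaw":1.5},
  {"x":0,"y":0,"z":0,"turn":0,"jaw":1.5},
])

```text
t: 16.0
tool_pos: [0.5806, 0.2915, 0.1886]
tool_rot: [-1.168, 1.268, -1.266]
contact_force: [4.8, 2.7, 1.5]
opening: 0.0211
```

```bash
python3 - <<'E'
from h import *
for n in("side","scene","wrist"): shot(n,n+"11")
st()
crop("side",(250,180),40,"a",5);crop("scene",(215,185),40,"b",5)
cv2.imwrite("pics/g7.png",np.hstack([cv2.imread("pics/a.png"),cv2.imread("pics/b.png")]))
E
```

```text
t 16.15 tcp [0.5804 0.291  0.1887] jawdir [ 0.997 -0.081  0.001] ydir [ 0.001  0.003 -1.   ] F [4.46 2.21 0.56] op 0.0211 q [0.35 0.14 1.6  0.   1.41 0.43]
```

View pics/g7.png

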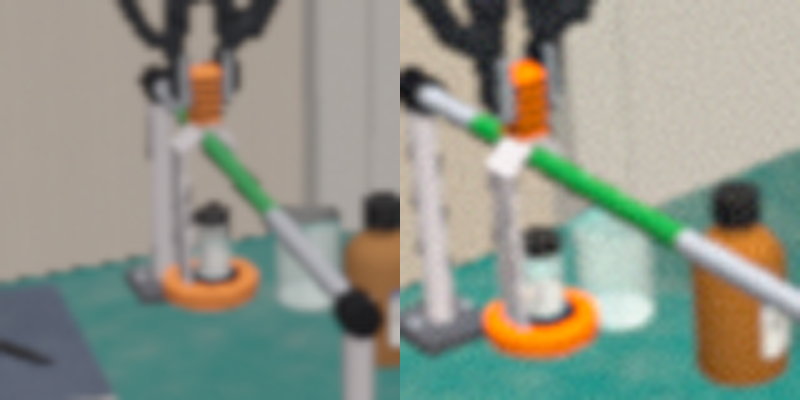

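play_rows([
  {"x":0.1,"y":0,"z":-0.1,"turn":0,"jaw":1.5},
  {"x":0,"y":0,"z":0,"turn":0,"jaw":3},
  {"x":0,"y":0,"z":0,"turn":0,"jaw":5},
  {"x":0,"y":0,"z":0,"turn":0,"jaw":5},
  {"x":0,"y":0,"z":0,"turn":0,"jaw":5},
  {"x":0,"y":0,"z":2,"turn":0,"jaw":5},
  {"x":0,"y":0,"z":3,"turn":0,"jaw":5},
  {"x":0,"y":0,"z":3,"turn":0,"jaw":5},
])

```text
t: 16.82
tool_pos: [0.5798, 0.2902, 0.2661]
tool_rot: [-1.175, 1.271, -1.267]
contact_force: [0.4, 0.4, 0.0]
opening: 0.0501
```

```bash
python3 - <<'E'
from h import *
for n in("side","scene","wrist"): shot(n,n+"12")
st()
crop("side",(250,180),40,"a",5);crop("scene",(215,185),40,"b",5)
cv2.imwrite("pics/g8.png",np.hstack([cv2.imread("pics/a.png"),cv2.imread("pics/b.png")]))
E
```

```text
t 16.97 tcp [0.5824 0.2912 0.2715] jawdir [ 0.997 -0.08   0.006] ydir [ 0.006  0.002 -1.   ] F [ 0.19  0.99 -0.34] op 0.0500 q [0.35 0.09 1.51 0.   1.54 0.43]
```

View pics/g8.png

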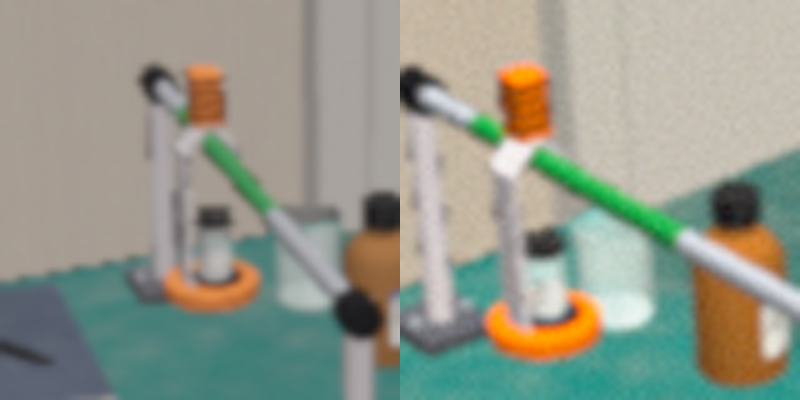

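View pics/scene12.png

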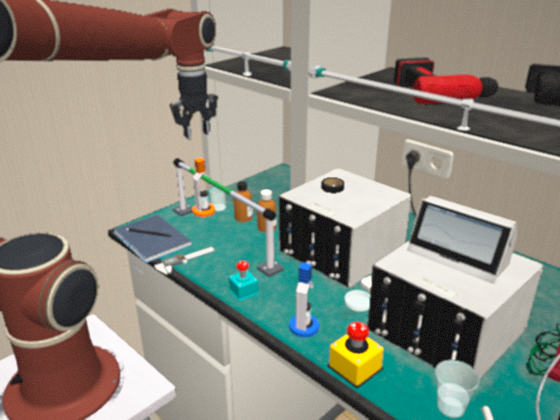

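play_rows([
  {"x":-0.9,"y":-3.9,"z":0,"turn":0,"jaw":5},
  {"x":-0.9,"y":-3.9,"z":0,"turn":0,"jaw":5},
  {"x":-0.9,"y":-3.9,"z":0,"turn":0,"jaw":5},
  {"x":-0.9,"y":-3.9,"z":0,"turn":0,"jaw":5},
  {"x":-0.9,"y":-3.9,"z":0,"turn":0,"jaw":5},
  {"x":-0.9,"y":-3.9,"z":0,"turn":0,"jaw":5},
  {"x":-0.9,"y":-3.9,"z":0,"turn":0,"jaw":5},
  {"x":-0.9,"y":-3.9,"z":0,"turn":0,"jaw":5},
])

```text
t: 17.63
tool_pos: [0.5074, -0.0228, 0.2656]
tool_rot: [-1.172, 1.27, -1.266]
contact_force: [1.1, -0.9, 0.3]
opening: 0.0501
```

play_rows([
  {"x":-0.9,"y":-3.9,"z":0,"turn":5,"jaw":5},
  {"x":-0.9,"y":-3.9,"z":0,"turn":0,"jaw":5},
  {"x":-0.9,"y":-3.9,"z":-1,"turn":0,"jaw":5},
  {"x":-0.9,"y":-3.9,"z":-1,"turn":0,"jaw":5},
  {"x":-0.9,"y":-3.9,"z":-1,"turn":0,"jaw":5},
  {"x":-0.9,"y":-3.6,"z":0,"turn":0,"jaw":5},
  {"x":0,"y":0,"z":0,"turn":0,"jaw":5},
  {"x":0,"y":0,"z":0,"turn":0,"jaw":5},
])

```text
t: 18.3
tool_pos: [0.4537, -0.2532, 0.2355]
tool_rot: [-1.211, 1.21, -1.204]
contact_force: [0.1, 0.4, -0.1]
opening: 0.0499
```

```bash
python3 - <<'E'
from h import *
for n in("wrist","side"): shot(n,n+"13")
st()
for a in pinpoint("wrist","carrier_0_grip"): 
    print(a["point"],a["score"],atz("wrist",a["point"],.146).round(4)); 
    crop("wrist",a["point"],40,"yb2",8); print([int(v)-40 for v in a["point"]]); break
E
```

```text
t 18.40 tcp [ 0.4548 -0.2515  0.2364] jawdir [ 1.     0.007 -0.001] ydir [-0.001  0.002 -1.   ] F [ 0.68  0.16 -0.27] op 0.0504 q [-0.65 -0.2   1.85  0.    1.5  -0.66]
```

View pics/wrist13.png

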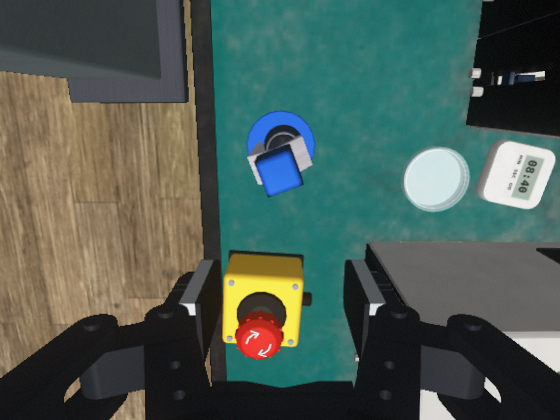

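```bash
python3 - <<'E'
from h import *
shot("wrist");st()
crop("wrist",(280,165),35,"yb2",8)
E
```

```text
t 18.50 tcp [ 0.4554 -0.251   0.2371] jawdir [ 1.     0.009 -0.   ] ydir [-0.     0.001 -1.   ] F [-0.85  0.2  -0.37] op 0.0502 q [-0.65 -0.2   1.85  0.    1.5  -0.66]
```

View pics/yb2.png

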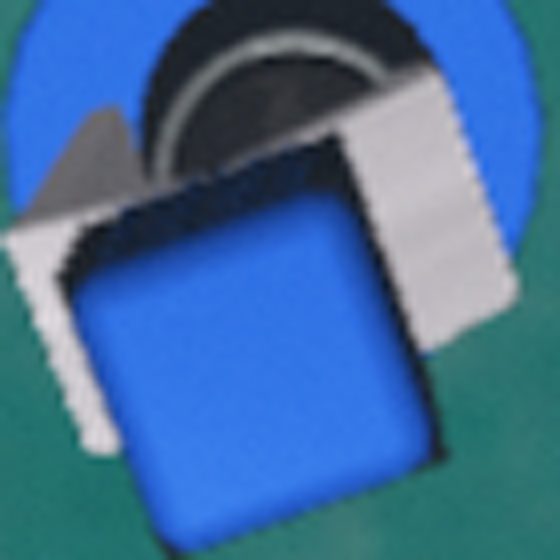

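```bash
python3 - <<'E'
from h import *
shot("wrist");st()
o=(245,130)
P=np.array([atz("wrist",(o[0]+a/8,o[1]+b/8),.166)[:2] for a,b in [(70,275),(345,190),(440,450),(175,555)]])
e=[P[1]-P[0],P[2]-P[3],(P[0]-P[3]),(P[1]-P[2])]
print(P.mean(0).round(4),[np.linalg.norm(x).round(4) for x in e],[np.degrees(np.arctan2(x[1],x[0])).round(1) for x in e])
E
```

```text
t 18.55 tcp [ 0.4555 -0.251   0.2373] jawdir [1.    0.009 0.   ] ydir [ 0.  0. -1.] F [-0.34 -0.07 -1.15] op 0.0501 q [-0.65 -0.2   1.85  0.    1.5  -0.66]
[ 0.451 -0.22 ] [np.float64(0.0204), np.float64(0.0207), np.float64(0.0217), np.float64(0.0199)] [np.float64(17.7), np.float64(22.7), np.float64(110.0), np.float64(110.9)]
```

play_rows([
  {"x":-0.4,"y":3.1,"z":0,"turn":7,"jaw":5},
  {"x":0,"y":0,"z":-2,"turn":7,"jaw":5},
  {"x":0,"y":0,"z":-2,"turn":6,"jaw":5},
  {"x":0,"y":0,"z":-1,"turn":0,"jaw":5},
  {"x":0,"y":0,"z":0,"turn":0,"jaw":5},
  {"x":0,"y":0,"z":0,"turn":0,"jaw":5},
])

```text
t: 19.05
tool_pos: [0.4511, -0.2207, 0.1872]
tool_rot: [-1.356, 0.945, -0.943]
contact_force: [-0.2, 0.5, 0.2]
opening: 0.0502
```

```bash
python3 - <<'E'
from h import *
shot("wrist","wrist14");st()
E
```

```text
t 19.10 tcp [ 0.4516 -0.2212  0.1882] jawdir [0.938 0.348 0.001] ydir [ 0.001 -0.    -1.   ] F [0.72 0.47 0.85] op 0.0500 q [-0.6  -0.22  1.94  0.    1.42 -0.96]
```

View pics/wrist14.png

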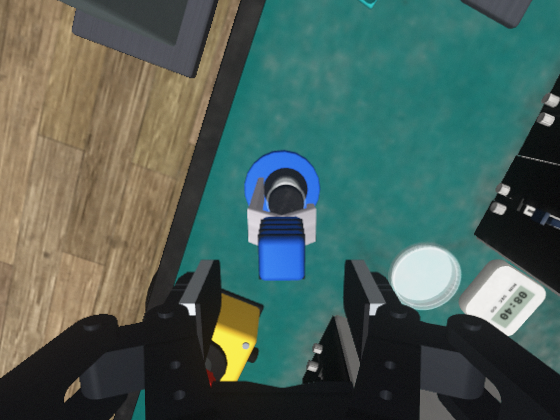

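Aligned as for orange (block 259–305 px between the pads). Descend and grip.

play_rows([
  {"x":0,"y":0,"z":-2,"turn":0,"jaw":5},
  {"x":0,"y":0,"z":-2,"turn":0,"jaw":5},
  {"x":0,"y":0,"z":-1.1,"turn":0,"jaw":5},
  {"x":0,"y":0,"z":0,"turn":0,"jaw":5},
  {"x":0,"y":0,"z":0,"turn":0,"jaw":1.5},
  {"x":0,"y":0,"z":0,"turn":0,"jaw":1.5},
  {"x":0,"y":0,"z":0,"turn":0,"jaw":1.5},
  {"x":0,"y":0,"z":0,"turn":0,"jaw":1.5},
], squeeze=50)

```text
t: 19.77
tool_pos: [0.452, -0.222, 0.1382]
tool_rot: [-1.357, 0.941, -0.945]
contact_force: [-0.8, -0.8, 3.1]
opening: 0.0214
```

play_rows([
  {"x":0,"y":0,"z":1,"turn":0,"jaw":1.5},
  {"x":0,"y":0,"z":2.5,"turn":0,"jaw":1.5},
  {"x":0,"y":0,"z":3,"turn":0,"jaw":1.5},
  {"x":0,"y":0,"z":3,"turn":0,"jaw":1.5},
  {"x":0,"y":0,"z":2.5,"turn":-6.5,"jaw":1.5},
  {"x":0,"y":0,"z":0,"turn":-6.5,"jaw":1.5},
  {"x":0,"y":0,"z":0,"turn":-6.5,"jaw":1.5},
  {"x":0,"y":0,"z":0,"turn":-5.5,"jaw":1.5},
])

```text
t: 20.43
tool_pos: [0.4513, -0.2214, 0.2579]
tool_rot: [-1.167, 1.27, -1.273]
contact_force: [0.4, -0.5, -1.4]
opening: 0.0214
```

```bash
python3 - <<'E'
from h import *
shot("wrist","wrist15");shot("side");st();crop("side",(270,220),50,"a",4)
shot("scene");crop("scene",(290,250),50,"b",4)
cv2.imwrite("pics/g9.png",np.hstack([cv2.imread("pics/a.png"),cv2.imread("pics/b.png")]))
E
```

```text
t 20.53 tcp [ 0.451  -0.2212  0.257 ] jawdir [ 0.997 -0.08   0.   ] ydir [ 0. -0. -1.] F [-0.46 -0.41 -2.52] op 0.0211 q [-0.6  -0.26  1.86  0.    1.54 -0.52]
```

View pics/g9.png

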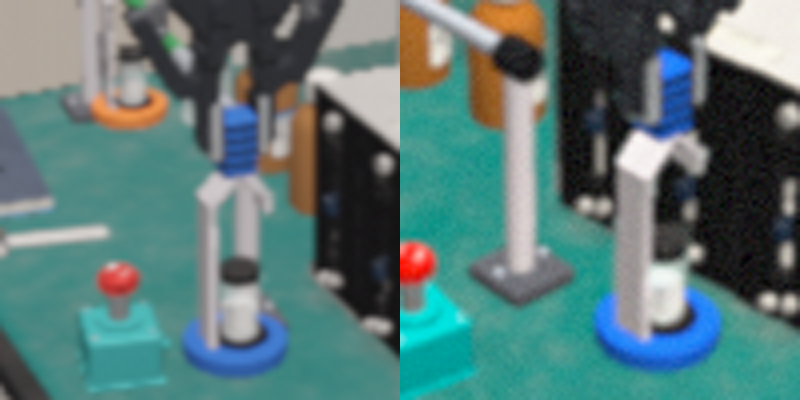

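play_rows([
  {"x":0.4,"y":3.9,"z":0,"turn":0,"jaw":1.5},
  {"x":0.4,"y":3.9,"z":0,"turn":0,"jaw":1.5},
  {"x":0.4,"y":3.9,"z":0,"turn":0,"jaw":1.5},
  {"x":0.4,"y":3.9,"z":0,"turn":0,"jaw":1.5},
  {"x":0.4,"y":3.9,"z":0,"turn":0,"jaw":1.5},
  {"x":0.4,"y":3.9,"z":0,"turn":0,"jaw":1.5},
  {"x":0.4,"y":3.9,"z":0,"turn":0,"jaw":1.5},
  {"x":0.4,"y":3.9,"z":0,"turn":0,"jaw":1.5},
])

```text
t: 21.25
tool_pos: [0.4828, 0.0927, 0.2566]
tool_rot: [-1.171, 1.266, -1.266]
contact_force: [1.5, -0.5, -2.3]
opening: 0.021
```

play_rows([
  {"x":0,"y":0,"z":0,"turn":0,"jaw":1.5},
  {"x":0,"y":0,"z":0,"turn":0,"jaw":1.5},
])

```text
t: 21.42
tool_pos: [0.4828, 0.0925, 0.2563]
tool_rot: [-1.174, 1.264, -1.263]
contact_force: [0.3, -0.1, -1.8]
opening: 0.021
```

play_rows([
  {"x":0,"y":0,"z":-1.9,"turn":0,"jaw":1.5},
  {"x":0,"y":0,"z":-1.9,"turn":0,"jaw":1.5},
  {"x":2.2,"y":0,"z":0,"turn":0,"jaw":1.5},
  {"x":2.2,"y":0,"z":0,"turn":0,"jaw":1.5},
  {"x":2,"y":0,"z":0,"turn":0,"jaw":1.5},
  {"x":1.7,"y":0,"z":0,"turn":0,"jaw":1.5},
  {"x":0,"y":0,"z":0,"turn":0,"jaw":1.5},
  {"x":0,"y":0,"z":0,"turn":0,"jaw":1.5},
])

```text
t: 22.08
tool_pos: [0.5643, 0.0892, 0.218]
tool_rot: [-1.171, 1.27, -1.268]
contact_force: [0.2, 0.5, -2.0]
opening: 0.021
```

```bash
python3 - <<'E'
from h import *
for n in("side","scene","wrist"): shot(n,n+"16")
st()
crop("side",(270,200),40,"a",5);crop("scene",(255,210),40,"b",5)
cv2.imwrite("pics/g10.png",np.hstack([cv2.imread("pics/a.png"),cv2.imread("pics/b.png")]))
E
```

```text
t 22.23 tcp [0.5634 0.0901 0.2183] jawdir [ 0.997 -0.08  -0.001] ydir [-0.001 -0.    -1.   ] F [-0.87  0.78 -1.83] op 0.0212 q [ 0.03 -0.07  1.75 -0.    1.46  0.11]
```

View pics/g10.png

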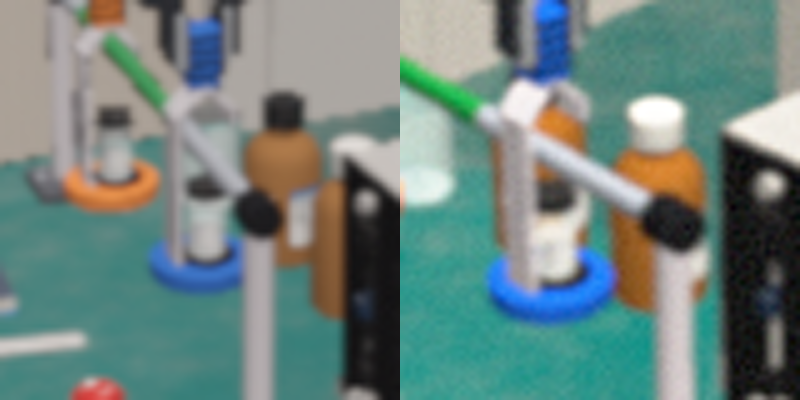

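View pics/wrist16.png

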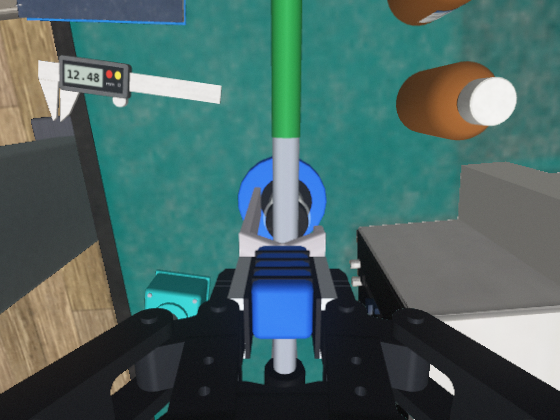

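Well centred on the bar on the plain section. Lower.

play_rows([
  {"x":0,"y":0,"z":-1,"turn":0,"jaw":1.5},
  {"x":0,"y":0,"z":-1,"turn":0,"jaw":1.5},
  {"x":0,"y":0,"z":-0.9,"turn":0,"jaw":1.5},
  {"x":0,"y":0,"z":0,"turn":0,"jaw":1.5},
  {"x":0,"y":0,"z":0,"turn":0,"jaw":1.5},
])

```text
t: 22.65
tool_pos: [0.5633, 0.0907, 0.1883]
tool_rot: [-1.172, 1.269, -1.267]
contact_force: [0.7, 0.4, -1.4]
opening: 0.0212
```

play_rows([
  {"x":0,"y":0,"z":-0.2,"turn":0,"jaw":1.5},
  {"x":0,"y":0,"z":0,"turn":0,"jaw":1.5},
  {"x":0,"y":0,"z":0,"turn":0,"jaw":1.5},
])

```text
t: 22.9
tool_pos: [0.5641, 0.0907, 0.1874]
tool_rot: [-1.17, 1.268, -1.268]
contact_force: [0.5, -0.0, -1.2]
opening: 0.0211
```

play_rows([
  {"x":0,"y":0,"z":-0.2,"turn":0,"jaw":1.5},
  {"x":0,"y":0,"z":0,"turn":0,"jaw":1.5},
  {"x":0,"y":0,"z":0,"turn":0,"jaw":1.5},
])

```text
t: 23.15
tool_pos: [0.5649, 0.0907, 0.1863]
tool_rot: [-1.168, 1.266, -1.269]
contact_force: [2.6, 0.2, 1.9]
opening: 0.021
```

play_rows([
  {"x":0.08,"y":1,"z":0.1,"turn":0,"jaw":1.5},
  {"x":0.16,"y":2,"z":0,"turn":0,"jaw":1.5},
  {"x":0.16,"y":2,"z":0,"turn":0,"jaw":1.5},
  {"x":0.16,"y":2,"z":0,"turn":0,"jaw":1.5},
  {"x":0.16,"y":2,"z":0,"turn":0,"jaw":1.5},
  {"x":0.16,"y":2,"z":0,"turn":0,"jaw":1.5},
  {"x":0.04,"y":0.5,"z":0,"turn":0,"jaw":1.5},
  {"x":0,"y":0,"z":0,"turn":0,"jaw":1.5},
])

```text
t: 23.82
tool_pos: [0.574, 0.2077, 0.187]
tool_rot: [-1.168, 1.266, -1.266]
contact_force: [4.3, 3.4, 1.4]
opening: 0.021
```

```bash
python3 - <<'E'
from h import *
for n in("side","scene","wrist"): shot(n,n+"17")
st()
crop("side",(260,190),40,"a",5);crop("scene",(225,190),40,"b",5)
cv2.imwrite("pics/g11.png",np.hstack([cv2.imread("pics/a.png"),cv2.imread("pics/b.png")]))
E
```

```text
t 23.97 tcp [0.5739 0.2065 0.1871] jawdir [ 0.997 -0.08   0.002] ydir [ 0.002  0.003 -1.   ] F [3.89 2.72 0.67] op 0.0210 q [0.22 0.05 1.69 0.   1.4  0.3 ]
```

View pics/g11.png

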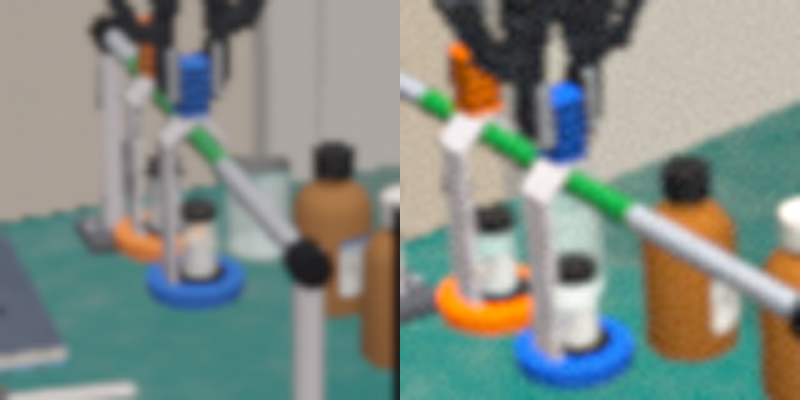

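play_rows([
  {"x":0.1,"y":0,"z":-0.1,"turn":0,"jaw":1.5},
  {"x":0,"y":0,"z":0,"turn":0,"jaw":3},
  {"x":0,"y":0,"z":0,"turn":0,"jaw":5},
  {"x":0,"y":0,"z":0,"turn":0,"jaw":5},
  {"x":0,"y":0,"z":0,"turn":0,"jaw":5},
  {"x":0,"y":0,"z":2,"turn":0,"jaw":5},
  {"x":0,"y":0,"z":3,"turn":0,"jaw":5},
  {"x":0,"y":0,"z":3,"turn":0,"jaw":5},
])

```text
t: 24.63
tool_pos: [0.573, 0.2052, 0.2642]
tool_rot: [-1.175, 1.271, -1.267]
contact_force: [-0.1, -0.3, 1.1]
opening: 0.0498
```

play_rows([
  {"x":-2,"y":-3,"z":0,"turn":5,"jaw":5},
  {"x":-2,"y":-3,"z":0,"turn":0,"jaw":5},
  {"x":0,"y":0,"z":0,"turn":0,"jaw":5},
  {"x":0,"y":0,"z":0,"turn":0,"jaw":5},
  {"x":0,"y":0,"z":0,"turn":0,"jaw":5},
])

```text
t: 25.05
tool_pos: [0.5342, 0.1457, 0.2652]
tool_rot: [-1.212, 1.205, -1.204]
contact_force: [0.0, -0.1, -0.8]
opening: 0.0496
```

```bash
python3 - <<'E'
from h import *
for n in("side","scene","wrist"): shot(n,n+"18")
st()
crop("side",(260,190),40,"a",5);crop("scene",(225,190),40,"b",5)
cv2.imwrite("pics/g12.png",np.hstack([cv2.imread("pics/a.png"),cv2.imread("pics/b.png")]))
# project expected model at mark for check
m=np.array([0.576,0.243,0.170]);u=np.array([-0.081,1,0]);
for q in ["carrier_0_hook","carrier_1_hook","carrier_2_hook"]:
    for n in ("scene","side","wrist"):
        for a in pinpoint(n,q)[:2]:
            X=atz(n,a["point"],.170); d=X-m; yv=np.array([.0807,.9967,0]);xv=np.array([.9967,-.0807,0]); print(q,n,np.round(a["point"]),round(float(a["score"]),2),"x %.4f y %.4f"%(d@xv,d@yv))
E
```

```text
t 25.20 tcp [0.5346 0.1463 0.2652] jawdir [ 1.     0.008 -0.   ] ydir [-0.  0. -1.] F [-0.05 -0.02 -0.97] op 0.0499 q [ 0.13 -0.13  1.74  0.    1.54  0.12]
carrier_0_hook scene [217. 186.] 0.77 x -0.0100 y -0.0520
carrier_0_hook side [259. 177.] 0.79 x -0.0007 y -0.0567
carrier_0_hook wrist [349. 122.] 0.8 x 0.0006 y -0.0365
carrier_1_hook scene [202. 171.] 0.59 x 0.0149 y 0.0579
carrier_1_hook side [250. 166.] 0.77 x 0.0031 y 0.0527
carrier_2_hook scene [357. 329.] 0.61 x -0.1565 y -0.6801
```

View pics/g12.png

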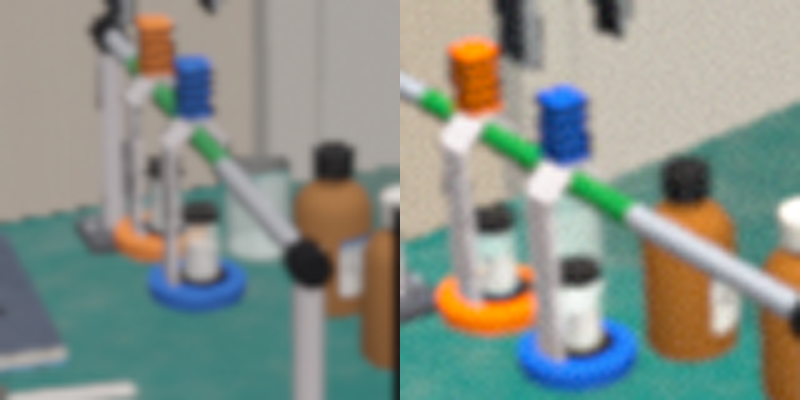

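View pics/wrist18.png

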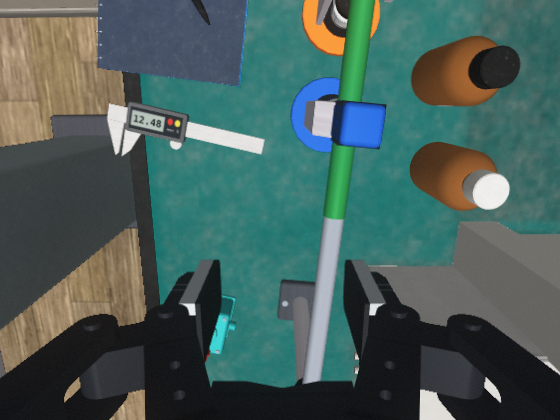

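play_rows([
  {"x":-0.9,"y":-3.9,"z":0,"turn":0,"jaw":6},
  {"x":-0.9,"y":-3.9,"z":0,"turn":0,"jaw":6},
  {"x":-0.9,"y":-3.9,"z":0,"turn":0,"jaw":6},
  {"x":-0.9,"y":-3.9,"z":0,"turn":0,"jaw":6},
  {"x":-0.9,"y":-3.9,"z":0,"turn":0,"jaw":6},
  {"x":-0.9,"y":-3.9,"z":0,"turn":0,"jaw":6},
  {"x":-0.9,"y":-3.9,"z":0,"turn":0,"jaw":6},
  {"x":-0.9,"y":-3.9,"z":0,"turn":0,"jaw":6},
])

```text
t: 26.32
tool_pos: [0.4615, -0.1681, 0.2657]
tool_rot: [-1.212, 1.203, -1.205]
contact_force: [-0.1, -0.4, 0.8]
opening: 0.0601
```

play_rows([
  {"x":-0.8,"y":-3.9,"z":0,"turn":0,"jaw":6},
  {"x":-0.8,"y":-3.9,"z":0,"turn":0,"jaw":6},
  {"x":-0.8,"y":-3.9,"z":-1,"turn":0,"jaw":6},
  {"x":-0.4,"y":-3.9,"z":-1,"turn":0,"jaw":6},
  {"x":0,"y":0,"z":-1,"turn":0,"jaw":6},
  {"x":0,"y":0,"z":0,"turn":0,"jaw":6},
  {"x":0,"y":0,"z":0,"turn":0,"jaw":6},
])

```text
t: 26.9
tool_pos: [0.4339, -0.3219, 0.2346]
tool_rot: [-1.212, 1.206, -1.202]
contact_force: [-0.6, -0.1, 1.0]
opening: 0.0601
```

```bash
python3 - <<'E'
from h import *
for n in("wrist","scene","side"): shot(n,n+"19")
st()
for n in("wrist","scene","side"):
  for a in pinpoint(n,"stop_top")[:2]: print(n,np.round(a["point"],1),a["score"],atz(n,a["point"],.106).round(4))
E
```

```text
t 27.05 tcp [ 0.435  -0.3215  0.2364] jawdir [1.    0.009 0.001] ydir [ 0.001 -0.001 -1.   ] F [ 0.3   0.01 -0.19] op 0.0599 q [-0.77 -0.15  1.8   0.    1.49 -0.78]
wrist [281.1 271.9] 0.59 [ 0.432  -0.3774  0.106 ]
scene [360.2 324.5] 0.84 [ 0.4427 -0.3763  0.106 ]
scene [239.8 260.9] 0.42 [ 0.427  -0.0459  0.106 ]
side [249.  235.2] 0.61 [ 0.4391 -0.0546  0.106 ]
```

View pics/wrist19.png

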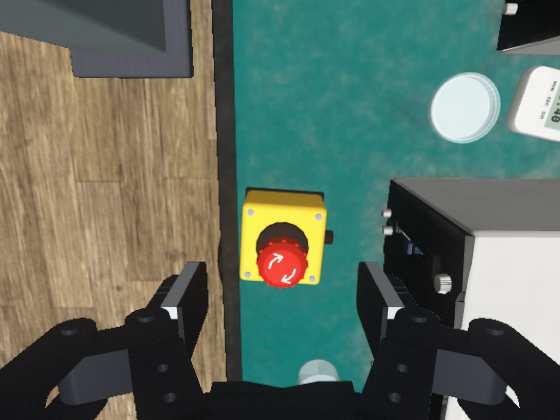

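View pics/scene19.png

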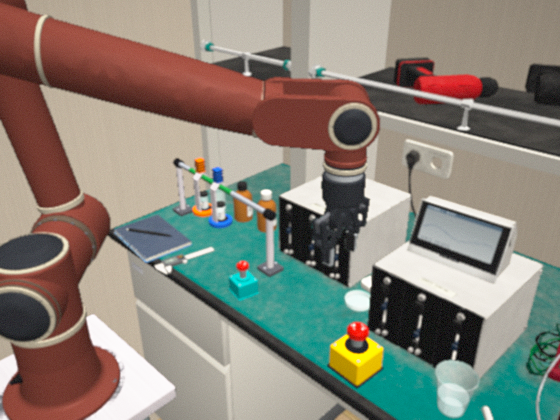

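play_rows([
  {"x":-0.1,"y":-2.7,"z":0,"turn":0,"jaw":6},
  {"x":0,"y":-2.6,"z":-2,"turn":0,"jaw":6},
  {"x":0,"y":0,"z":-3.5,"turn":0,"jaw":6},
  {"x":0,"y":0,"z":-3.5,"turn":0,"jaw":6},
  {"x":0,"y":0,"z":-2,"turn":0,"jaw":6},
  {"x":0,"y":0,"z":0,"turn":0,"jaw":6},
  {"x":0,"y":0,"z":0,"turn":0,"jaw":6},
])

```text
t: 27.78
tool_pos: [0.4331, -0.3744, 0.1247]
tool_rot: [-1.213, 1.205, -1.201]
contact_force: [0.4, 0.6, 1.2]
opening: 0.0603
```

```bash
python3 - <<'E'
from h import *
for n in("wrist","scene","side"): shot(n,n+"20")
st()
crop("scene",(360,320),40,"a",5);crop("side",(300,285),40,"b",5)
cv2.imwrite("pics/k1.png",np.hstack([cv2.imread("pics/a.png"),cv2.imread("pics/b.png")]))
E
```

```text
t 27.93 tcp [ 0.4347 -0.3764  0.1284] jawdir [1.    0.008 0.003] ydir [ 0.003 -0.004 -1.   ] F [ 0.55  0.1  -0.18] op 0.0600 q [-0.84  0.02  1.83 -0.    1.29 -0.85]
```

View pics/k1.png

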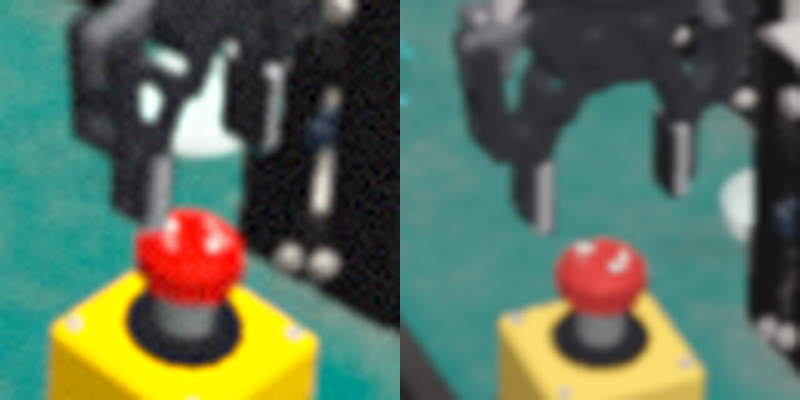

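View pics/wrist20.png

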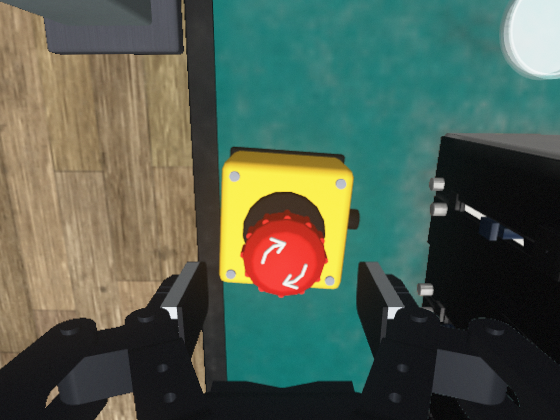

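play_rows([
  {"x":0,"y":0.1,"z":-2,"turn":0,"jaw":6},
  {"x":0,"y":0,"z":-2,"turn":0,"jaw":6},
  {"x":0,"y":0,"z":-0.9,"turn":0,"jaw":6},
  {"x":0,"y":0,"z":0,"turn":0,"jaw":6},
  {"x":0,"y":0,"z":0,"turn":0,"jaw":6},
], squeeze=30)

```text
t: 28.35
tool_pos: [0.4337, -0.3747, 0.0774]
tool_rot: [-1.213, 1.203, -1.205]
contact_force: [-0.3, 0.3, 0.1]
opening: 0.0601
```

play_rows([
  {"x":0,"y":0,"z":0,"turn":0,"jaw":3.2},
  {"x":0,"y":0,"z":0,"turn":0,"jaw":3.2},
  {"x":0,"y":0,"z":0,"turn":0,"jaw":3.2},
  {"x":0,"y":0,"z":0,"turn":0,"jaw":3.2},
])

```text
t: 28.68
tool_pos: [0.434, -0.3753, 0.0784]
tool_rot: [-1.213, 1.202, -1.206]
contact_force: [-1.9, 0.1, 5.7]
opening: 0.0391
```

```bash
python3 - <<'E'
from h import *
for n in("scene","side"): shot(n)
st()
crop("scene",(360,320),40,"a",5);crop("side",(300,285),40,"b",5)
cv2.imwrite("pics/k2.png",np.hstack([cv2.imread("pics/a.png"),cv2.imread("pics/b.png")]))
E
```

```text
t 28.78 tcp [ 0.434  -0.3753  0.0783] jawdir [1.    0.007 0.002] ydir [ 0.002 -0.002 -1.   ] F [-1.45  0.96  5.91] op 0.0388 q [-0.84  0.07  1.86 -0.    1.21 -0.85]
```

View pics/k2.png

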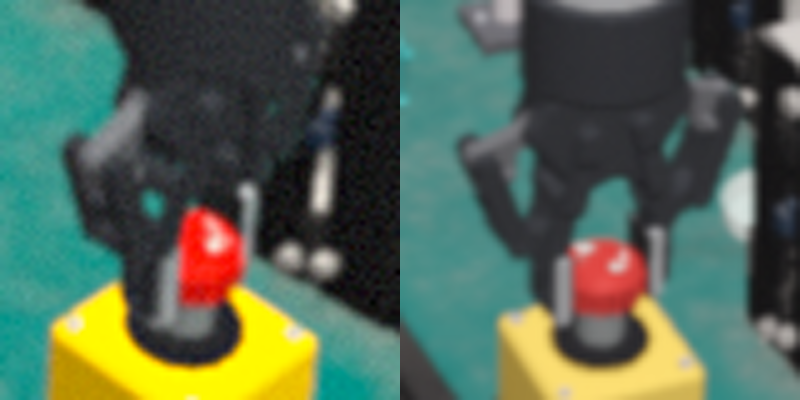

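play_rows([
  {"x":0,"y":0,"z":0,"turn":-6.5,"jaw":3.2},
  {"x":0,"y":0,"z":0,"turn":-6.5,"jaw":3.2},
  {"x":0,"y":0,"z":0,"turn":-6.5,"jaw":3.2},
  {"x":0,"y":0,"z":0,"turn":-6.5,"jaw":3.2},
  {"x":0,"y":0,"z":0,"turn":-6.5,"jaw":3.2},
  {"x":0,"y":0,"z":0,"turn":-6.5,"jaw":3.2},
  {"x":0,"y":0,"z":0,"turn":-6.5,"jaw":3.2},
  {"x":0,"y":0,"z":0,"turn":-6.5,"jaw":3.2},
])

```text
t: 29.45
tool_pos: [0.4349, -0.3758, 0.0788]
tool_rot: [-0.632, 1.833, -1.842]
contact_force: [1.1, 0.2, 6.5]
opening: 0.0389
```

```bash
python3 - <<'E'
from h import *
shot("wrist","wrist21");o=st(); print(o["wrist_torque"])
E
```

```text
t 29.50 tcp [ 0.4349 -0.3758  0.0788] jawdir [ 0.614 -0.79   0.005] ydir [ 0.004 -0.003 -1.   ] F [ 1.7  -0.01  4.94] op 0.0389 q [-0.84  0.07  1.86  0.    1.2   0.07]
[ 0.03165294 -0.12817851 -0.00709771]
```

View pics/wrist21.png

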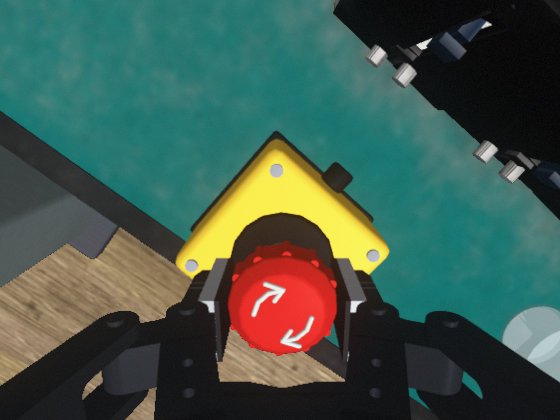

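play_rows([
  {"x":0,"y":0,"z":0,"turn":0,"jaw":6},
  {"x":0,"y":0,"z":0,"turn":0,"jaw":6},
  {"x":0,"y":0,"z":0,"turn":0,"jaw":6},
  {"x":0,"y":0,"z":2,"turn":0,"jaw":6},
  {"x":0,"y":0,"z":4,"turn":0,"jaw":6},
  {"x":0,"y":0,"z":4,"turn":0,"jaw":6},
  {"x":0,"y":3,"z":2,"turn":0,"jaw":6},
  {"x":0,"y":4,"z":0,"turn":0,"jaw":6},
])

```text
t: 30.17
tool_pos: [0.4356, -0.3077, 0.2034]
tool_rot: [-0.631, 1.825, -1.845]
contact_force: [1.5, 0.8, 1.0]
opening: 0.0597
```

play_rows([
  {"x":0,"y":3,"z":0,"turn":7,"jaw":6},
  {"x":0,"y":0,"z":0,"turn":7,"jaw":6},
  {"x":0,"y":0,"z":0,"turn":7,"jaw":6},
  {"x":0,"y":0,"z":0,"turn":7,"jaw":6},
  {"x":0,"y":0,"z":0,"turn":7,"jaw":6},
  {"x":0,"y":0,"z":0,"turn":7,"jaw":6},
  {"x":0,"y":0,"z":0,"turn":7,"jaw":6},
])

```text
t: 30.75
tool_pos: [0.433, -0.274, 0.1958]
tool_rot: [-1.191, 1.238, -1.237]
contact_force: [0.3, -0.3, -1.0]
opening: 0.0598
```

```bash
python3 - <<'E'
from h import *
for n in("wrist","scene","side"): shot(n,n+"22")
st()
crop("scene",(360,310),40,"a",5);crop("side",(300,280),40,"b",5)
A=np.hstack([cv2.imread("pics/a.png"),cv2.imread("pics/b.png")])
cv2.imwrite("pics/k3.png",A)
crop("side",(260,190),40,"a",5);crop("scene",(225,190),40,"b",5)
cv2.imwrite("pics/k4.png",np.hstack([cv2.imread("pics/a.png"),cv2.imread("pics/b.png")]))
E
```

```text
t 30.90 tcp [ 0.4331 -0.2741  0.1959] jawdir [ 0.999 -0.048 -0.001] ydir [-0.001  0.001 -1.   ] F [-0.68 -0.04  0.09] op 0.0599 q [-0.71 -0.2   1.91  0.    1.43 -0.66]
```

View pics/k3.png

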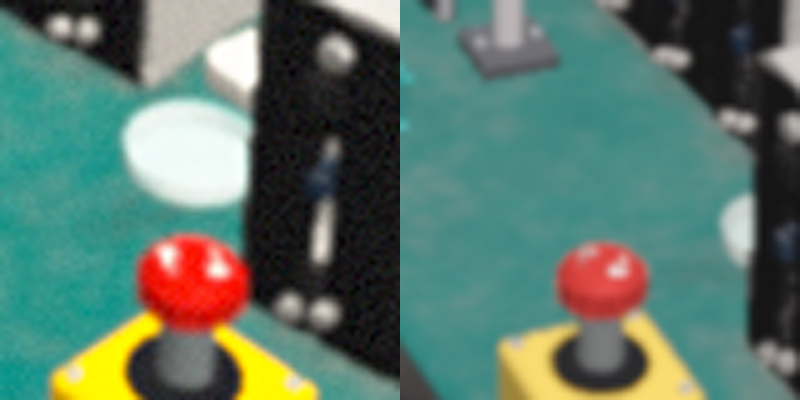

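View pics/k4.png

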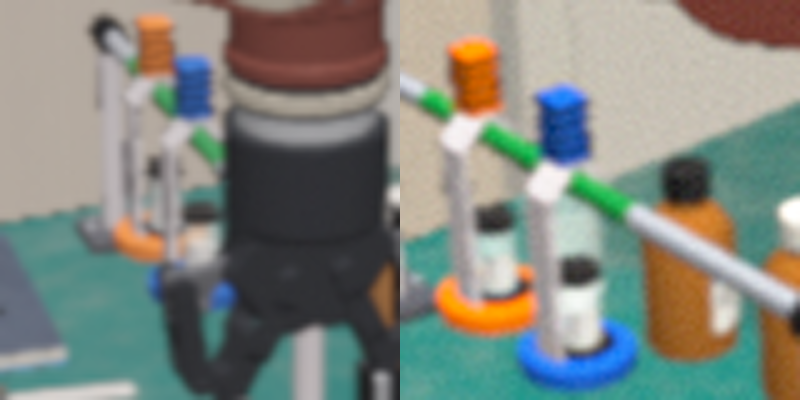

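View pics/wrist22.png

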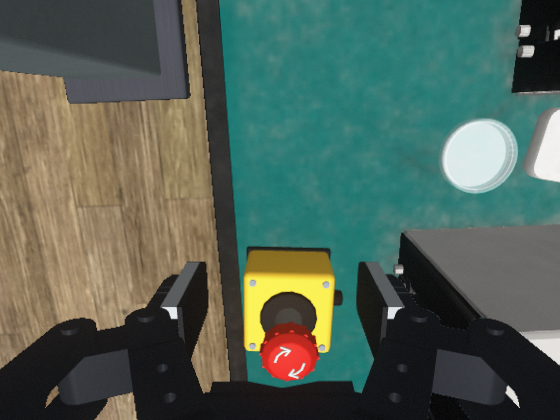

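```bash
python3 - <<'E'
from h import *
st(); print(finish_job())
E
```

```text
t 30.90 tcp [ 0.4331 -0.2741  0.1959] jawdir [ 0.999 -0.048 -0.001] ydir [-0.001  0.001 -1.   ] F [-0.68 -0.04  0.09] op 0.0599 q [-0.71 -0.2   1.91  0.    1.43 -0.66]
the job is handed in; nothing more can be done
None
```

I pressed the red button on the yellow box until it latched. I then hooked the orange and blue carriers onto the plain near end of the rail and slid both along the bar to the green. Last, I turned the mushroom head about 52° clockwise and let go. No white carrier showed in any picture, so I took it as absent. The job was handed in at about 31 s.

**Final pictures:**
- The button stands out with its arrows back where they started.
- Both carriers hang straight on the green, about 38 mm before and 48 mm beyond its middle. These positions come from the arm's readings when I let each carrier go.
- The bottles and beaker look where they were. I judged that by eye and did not measure it.
- The gripper is clear of everything.

**What went wrong or disagreed:**
- My first try at hooking the orange carrier came in too high, and its vial bumped the bar at about 13 N. I backed off, lowered it and hooked it cleanly.
- The hook-finding networks were up to about 20 mm off along the bar and 15 mm across it, so I relied on the pictures and the arm's position instead.
- In the last side picture the arm hid part of the blue carrier, so the scene camera was the only final look at it.

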